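# Rebuild the solder-fume extractor after a filter change

## Task

Put the fume extractor back together on its fan base, one piece at a time from the bottom up: first the black carbon module, then the white fine filter, then the green pre-filter, and last the intake hood with the orange spigot. Seat each piece level and fully down in the rim of the one below before fetching the next, let go of the finished stack, and leave the open phone and the flux jar where they are.

Things in the scene. Friction and masses are not known exactly. Their poses are not given: they have to be found in the camera images.
- fan_base: Fan base, fixed: dark grey box 140 mm square, 40 tall, fan and wire guard seen in its top, and on it an open collar 124 square outside, 112 inside, up to z 60. Knob and red switch on its -x side. Origin: centre of underside, z up, x and y square to its sides. The first module's foot drops 9 mm into the collar (4 mm play each side, any quarter turn); seated, its origin is 51 mm above this one.
- carbon: Carbon module: black, yellow grip bar, 0.36-0.62 kg. 124 mm square, 50 tall: foot 104 square, z 0-9; body to z 20; then an open rim, 6 mm walls, inside 112. In it a bridge-shaped grip bar along y through the centre, 14 wide (x), 72 long, solid z 26-38, over the filter face at z 20: pinch it across x. Origin: centre of underside, z up.
- fine: Fine-filter module: white pleats, blue grip bar, 0.24-0.42 kg. 124 mm square, 50 tall: foot 104 square, z 0-9; body to z 20; then an open rim, 6 mm walls, inside 112. In it a bridge-shaped grip bar along y through the centre, 14 wide (x), 72 long, solid z 26-38, over the filter face at z 20: pinch it across x. Origin: centre of underside, z up.
- prefilter: Pre-filter module: green, white grip bar, 0.18-0.31 kg. 124 mm square, 50 tall: foot 104 square, z 0-9; body to z 20; then an open rim, 6 mm walls, inside 112. In it a bridge-shaped grip bar along y through the centre, 14 wide (x), 72 long, solid z 26-38, over the filter face at z 20: pinch it across x. Origin: centre of underside, z up.
- hood: Intake hood: foot 104 mm square, z 0-9; light grey plate 124 square to z 18; steps to z 26; orange hose tube, 50 outside diameter, centred, z 26-60: take it by this. 0.20-0.34 kg. Origin: centre of underside, z up. Each module and the hood seat alike in the rim of the module below: foot 9 mm deep, 4 mm play each side, any quarter turn, origin then 41 mm above that module's origin.
- phone: Opened black phone lying on the mat, parts showing, 150 x 74 x 8 mm (x, y, z). Origin: centre of its underside. To be left alone.
- flux_jar: Small amber flux jar with a blue cap, 36 mm across, 42 mm tall, standing on the mat. Origin: centre of its underside. To be left alone.

How it is judged:
On the way, in this order (a step that is already met when the one before it is completed fails the run):
1. the carbon module sits level and fully down in the rim of the fan base (z of carbon in the frame of fan_base between 0.048 and 0.054 m and horizontal distance between carbon and fan_base below 0.01 m and angle between carbon's own z axis and vertical below 0.05 rad and linear speed of carbon below 0.02 m/s), for 0.2 s.
2. the fine-filter module sits level and fully down in the rim of the carbon module, with everything below it still seated (z of carbon in the frame of fan_base between 0.048 and 0.054 m and horizontal distance between carbon and fan_base below 0.01 m and angle between each of carbon, fine's own z axis and vertical below 0.05 rad and z of fine in the frame of carbon between 0.038 and 0.044 m and horizontal distance between fine and carbon below 0.01 m and linear speed of fine below 0.02 m/s), for 0.2 s.
3. the pre-filter module sits level and fully down in the rim of the fine-filter module, with everything below it still seated (z of carbon in the frame of fan_base between 0.048 and 0.054 m and horizontal distance between carbon and fan_base below 0.01 m and angle between each of carbon, fine, prefilter's own z axis and vertical below 0.05 rad and z of fine in the frame of carbon between 0.038 and 0.044 m and horizontal distance between fine and carbon below 0.01 m and z of prefilter in the frame of fine between 0.038 and 0.044 m and horizontal distance between prefilter and fine below 0.01 m and linear speed of prefilter below 0.02 m/s), for 0.2 s.
4. the intake hood sits level and fully down in the rim of the pre-filter module, with everything below it still seated (z of carbon in the frame of fan_base between 0.048 and 0.054 m and horizontal distance between carbon and fan_base below 0.01 m and angle between each of carbon, fine, prefilter, hood's own z axis and vertical below 0.05 rad and z of fine in the frame of carbon between 0.038 and 0.044 m and horizontal distance between fine and carbon below 0.01 m and z of prefilter in the frame of fine between 0.038 and 0.044 m and horizontal distance between prefilter and fine below 0.01 m and z of hood in the frame of prefilter between 0.038 and 0.044 m and horizontal distance between hood and prefilter below 0.01 m and linear speed of hood below 0.02 m/s), for 0.2 s.
At the end, for the whole second after the job is handed in: From the bottom up stand fan base, carbon module, fine filter, pre-filter and hood, each seated in the rim below it (height within 3 mm of fully home, centres within 10 mm, level within 0.05 rad), all released and at rest (z of carbon in the frame of fan_base between 0.048 and 0.054 m and horizontal distance between carbon and fan_base below 0.01 m and angle between each of carbon, fine, prefilter, hood's own z axis and vertical below 0.05 rad and z of fine in the frame of carbon between 0.038 and 0.044 m and horizontal distance between fine and carbon below 0.01 m and z of prefilter in the frame of fine between 0.038 and 0.044 m and horizontal distance between prefilter and fine below 0.01 m and z of hood in the frame of prefilter between 0.038 and 0.044 m and horizontal distance between hood and prefilter below 0.01 m and linear speed of each of carbon, fine, prefilter, hood below 0.01 m/s and angular speed of each of carbon, fine, prefilter, hood below 0.1 rad/s and contact force between the fingers and carbon below 0.2 N and contact force between the fingers and fine below 0.2 N and contact force between the fingers and prefilter below 0.2 N and contact force between the fingers and hood below 0.2 N); the robot touches nothing.
It fails at once if the open phone is shifted more than 20 mm (distance of phone from where it was at the start of the episode above 0.02 m).
It fails at once if the flux jar is shifted more than 20 mm (distance of flux_jar from where it was at the start of the episode above 0.02 m).
It also fails if it takes over 141 s, if anything falls off the work surface, if the arm or the gripper's body presses on something with over 40 N, if the wrist force passes 120 N, or if a joint passes its speed limit or range.

## Robot

A 6-joint arm with a two-finger parallel gripper is mounted at the origin on the work surface. World frame = base frame: x ahead of the robot, y to its left, z up, the work surface at z = 0. Lengths are in m, angles in rad, forces in N, time in s.
With the tool pointing down it reaches from about 0.375 to 0.9 m from the base axis. Payload 3.1 kg.
Tool frame: the origin (TCP) lies between the finger pads; the fingertips stand 11 mm ahead of it and the grasp point (between the pads) lies 8 mm behind it; z points along the fingers, y is the line along which they close (so a half turn about z gives the same grasp; the last joint's range is limited). The gripper opens to 87 mm and grips with 3 to 60 N. Pads are 19 mm wide; open, the fingers measure 117 mm over their backs; the gripper's body (75 mm by 190 mm) begins 51 mm behind the grasp point.
Start: joints at [-1.351, 0.527, 1.433, -0, 1.181, -0.178], TCP at [0.243, -0.576, 0.234] pointing down, gripper open.
Joint ranges: [-3.08, 3.08], [-0.75, 2.2], [0.22, 2.44], [-1.43, 4.57], [0, 2.65], [-2.85, 2.85]. Speed limits (rad/s): [2.79, 2.79, 3.14, 3.14, 3.14, 3.14].

## Interface

Orientations are given as a unit quaternion [w, x, y, z].
In Python, from cell import ctrl gives the robot as it stands.
- The arm moves only by the tool move_arm, never from a script. Its argument "targets" is a list of rows, each an object of numbers: "x", "y", "z": the shift along the tool's x, y, z in m; "wx", "wy", "wz": the turn, a rotation vector about the tool's x, y, z in rad. A call has 1 to 12 rows; each row is the pose to reach, as a shift and turn from the pose commanded when the call began, along the tool's axes at that moment; what a row does not reach only later rows make up. A row lasts 1/12 s, in which the tool goes at most 41.7 mm and 7.16 degrees, less where a joint would pass 70% of its speed; a pose out of reach is approached as far as the arm can. A call with a gripper value outside its range is refused whole. "gripper" is the finger opening in m, from 0 to 0.087, set as the call begins (left out, the last holds). The fingers move at their own pace and stop on an object; "force" is the grip in N (left out, the last holds). Time passes only in rows, so rows that repeat a pose let the fingers close. It gives the time, the measured TCP pose, the force, the opening and the grip force at its end, in the units of the state.
- ctrl.state(): the state, without advancing time (a new reading comes with each control period).
- ctrl.camera(name): name is "scene" or "top"; returns a dict with "frame" (420x560x3 uint8, red, green, blue), "camera_matrix" (3x3 intrinsics, pixels), "distortion" ([k1, k2, p1, p2, k3] as OpenCV has them; the pictures are not rectified), "cam_to_world" (4x4, takes a point from camera to world coordinates). Camera axes: x right, y down, z forward; pixel columns grow to the right and rows downward; lengths in m; the calibration is good to about 2 mm. A picture is of the moment at which its call begins. There is no depth.
- ctrl.close_job(): hands the job in; it is judged then, once.
Trained networks look in a picture, given as the dict that the camera call returned (one of the last four; its "shot" number tells which), for a name from the list of things; names that differ only in an ending like _2 or _b are one class to them, and where a whole thing is asked for, a point or a joint stands for the part that bears it (a point fixed in the world has none). Each returns a list of dicts, best first, with "score" (0 to 1); they miss things now and then, are a little off and sometimes report something else, mostly with a low value. They report only what shows in the picture. A call takes as long as a camera call.
- ctrl.find_in(picture, name): "centre" ([column, row] in pixels, amid what is visible of it).
The state is a dict: "time": time; "joint_pos": joint angles; "dq": joint speeds; "joint_torque": joint torques, N m; "position": TCP position; "tool_rot": TCP orientation; "wrist_force": force on the tool from outside, world axes, zero at the start; "wrist_torque": the same for the moment, N m; "finger_gap": finger opening in m; "gripper_force": force on a finger pad.
Only numpy, scipy, OpenCV 4.12 (cv2) and the standard library are available. Lean on these libraries where they do the work, as an engineer would, in place of code of your own. Each camera call takes 0.05 s, during which the arm holds its last target. There are 200 camera calls.

## Working session

There is one attempt and no reset: what is moved stays moved. The work goes in short steps, Python scripts to look and compute and a tool call to move; the robot and the scene stay as the last step left them, time stands still between calls to the robot, and variables do not carry over. Pictures are saved under pics/ and viewed, at most 14 in all, crops included, and the job is handed in when it is done.

Besides the shell and the picture viewer there is one more tool, called as name(argument=value, ...), one argument or row to a line, values as JSON. move_arm: Moves the arm, as the interface text tells. Its arguments: {"type":"object","properties":{"targets":{"type":"array"},"gripper":{"type":"number"},"force":{"type":"number"}},"required":["targets"]}

```bash
mkdir -p pics; ls
cat > h.py <<'E'
import numpy as np, cv2
from cell import ctrl
def ray(p,px,z):
    K=np.array(p["camera_matrix"]);d=np.array(p["distortion"]);T=np.array(p["cam_to_world"])
    u=cv2.undistortPoints(np.array(px,float).reshape(-1,1,2),K,d).reshape(-1,2)
    r=np.c_[u,np.ones(len(u))]@T[:3,:3].T; o=T[:3,3]
    return o+r*((z-o[2])/r[:,2])[:,None]
def proj(p,X):
    K=np.array(p["camera_matrix"]);d=np.array(p["distortion"]);T=np.linalg.inv(np.array(p["cam_to_world"]))
    return cv2.projectPoints(np.array(X,float).reshape(-1,1,3),cv2.Rodrigues(T[:3,:3])[0],T[:3,3],K,d)[0].reshape(-1,2)
def save(p,n,s=1): cv2.imwrite("pics/"+n,cv2.resize(cv2.cvtColor(p["frame"],cv2.COLOR_RGB2BGR),None,fx=s,fy=s,interpolation=cv2.INTER_CUBIC))
E
python3 - <<'E'
from h import *
for c in ["top","scene"]:
    p=ctrl.camera(c); save(p,c+"0.png",1.4)
    print(c,np.round(p["cam_to_world"],3).tolist(),np.round(p["camera_matrix"],1).tolist())
    for n,z in dict(fan_base=.05,carbon=.035,fine=.035,prefilter=.035,hood=.04,phone=.008,flux_jar=.03).items():
        for f in ctrl.find_in(p,n)[:2]: print(n,np.round(f["centre"]),round(f["score"],2),np.round(ray(p,f["centre"],z)[0],3))
s=ctrl.state();print(s["tool_rot"],s["time"])
E
```

```text
pics
top [[-0.012, -0.993, 0.119, 0.461], [-1.0, 0.011, -0.004, 0.023], [0.002, -0.119, -0.993, 0.925], [0.0, 0.0, 0.0, 1.0]] [[416.5, 0.0, 275.8], [0.0, 416.5, 207.9], [0.0, 0.0, 1.0]]
fan_base [452. 229.] 0.65 [ 0.516 -0.351  0.05 ]
carbon [228. 269.] 0.78 [0.438 0.121 0.035]
prefilter [273. 168.] 0.61 [0.655 0.025 0.035]
prefilter [369. 160.] 0.32 [ 0.67  -0.185  0.035]
hood [356. 257.] 0.83 [ 0.459 -0.148  0.04 ]
phone [367. 159.] 0.9 [ 0.678 -0.188  0.008]
flux_jar [288. 238.] 0.63 [ 0.501 -0.006  0.03 ]
scene [[0.058, 0.757, -0.651, 1.138], [0.998, -0.036, 0.047, -0.037], [0.012, -0.652, -0.758, 0.728], [0.0, 0.0, 0.0, 1.0]] [[415.4, 0.0, 283.8], [0.0, 415.4, 213.3], [0.0, 0.0, 1.0]]
fan_base [121. 217.] 0.82 [ 0.549 -0.342  0.05 ]
fan_base [330. 180.] 0.45 [0.458 0.118 0.05 ]
carbon [329. 181.] 0.95 [0.448 0.118 0.035]
fine [446. 201.] 0.94 [0.523 0.377 0.035]
prefilter [296. 254.] 0.67 [0.653 0.024 0.035]
hood [214. 195.] 0.86 [ 0.483 -0.15   0.04 ]
phone [194. 280.] 0.61 [ 0.687 -0.184  0.008]
flux_jar [278. 204.] 0.66 [ 0.511 -0.005  0.03 ]
[1.83401234e-05 9.80186118e-01 1.98078704e-01 5.82327904e-06] 0.8
```

View pics/top0.png

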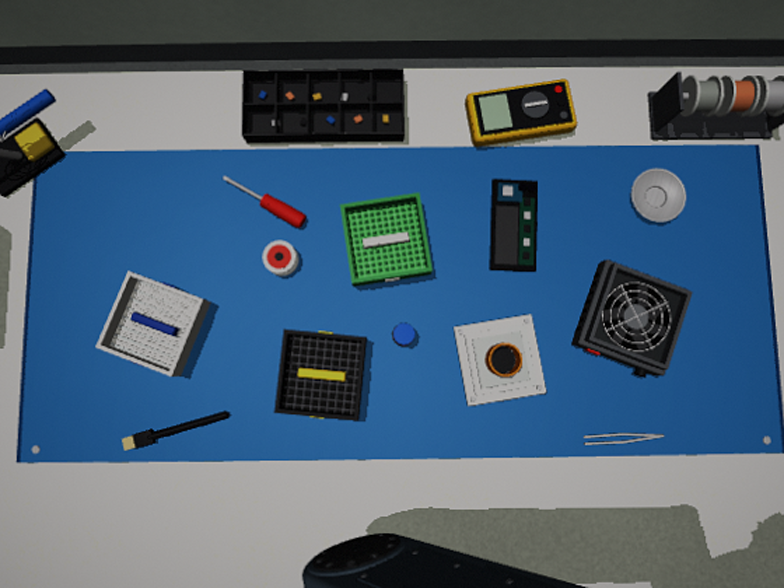

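View pics/scene0.png

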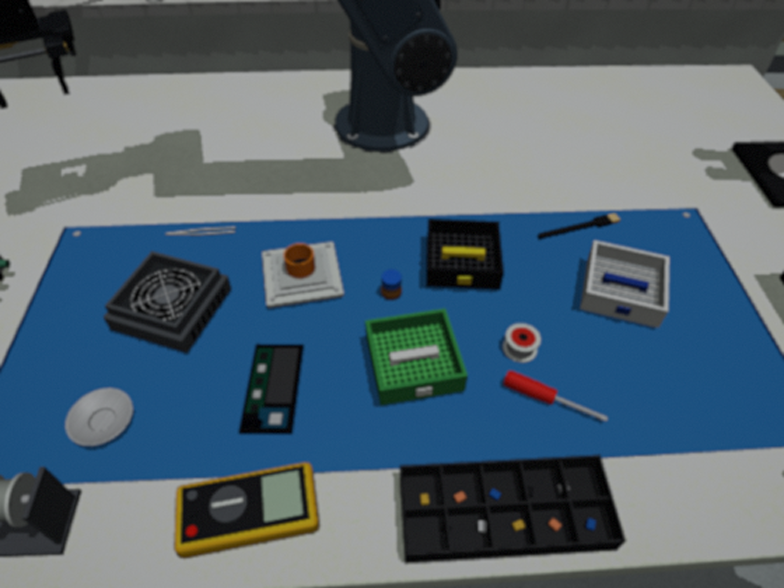

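```bash
cat >> h.py <<'E'
def bar(p,c,hsv_lo,hsv_hi,z=.038,r=30):
    c=np.round(c).astype(int);x0,y0=c-r
    h=cv2.cvtColor(p["frame"][y0:y0+2*r,x0:x0+2*r],cv2.COLOR_RGB2HSV)
    m=cv2.inRange(h,np.array(hsv_lo),np.array(hsv_hi))
    n,l,s,ce=cv2.connectedComponentsWithStats(m)
    i=1+np.argmax(s[1:,4]) ; ys,xs=np.nonzero(l==i)
    w=ray(p,np.c_[xs+x0,ys+y0],z)[:,:2]; (cx,cy),(a,b),_=R=cv2.minAreaRect((w*1000).astype(np.float32))
    q=cv2.boxPoints(R);e=max([q[1]-q[0],q[2]-q[1]],key=np.linalg.norm)
    mu=w.mean(0); 
    ev=np.linalg.eigh(np.cov(w.T))[1][:,1]
    f=lambda e:(np.degrees(np.arctan2(e[1],e[0])))%180
    return np.round([cx,cy,*mu*1000,a,b,f(e),f(ev)],1),s[i,4]
E
python3 - <<'E'
from h import *
t=ctrl.camera("top");s=ctrl.camera("scene")
A={"carbon":((20,120,80),(35,255,255)),"fine":((105,150,40),(130,255,255)),"prefilter":((0,0,120),(180,60,255))}
for n,(a,b) in A.items():
    print(n,bar(t,{"carbon":(229,268),"fine":(110,231),"prefilter":(275,171)}[n],a,b,r=22),bar(s,{"carbon":(331,180),"fine":(447,201),"prefilter":(296,253)}[n],a,b,r=24))
g=lambda p,x,y:cv2.resize(p["frame"][y:y+96,x:x+130],None,fx=3,fy=3,interpolation=cv2.INTER_CUBIC)
m=np.vstack([np.hstack([g(t,390,180),g(s,60,170)]),np.hstack([g(t,300,215),g(s,160,155)])])
cv2.imwrite("pics/m1.png",m[...,::-1])
E
```

```text
carbon (array([442.3, 119.3, 442.2, 119.2,  72.5,  14.6,  84. ,  84.4]), np.int32(242)) (array([443.5, 123.2, 443. , 123.1,  71.8,  20.2,  87.4,  84.2]), np.int32(189))
fine (array([521.2, 375.3, 521.3, 375.6,  72. ,  12.5,  68.9,  68.9]), np.int32(194)) (array([525. , 376.3, 524.5, 376.9,  66.7,  17.2,  68.9,  69.6]), np.int32(142))
prefilter (array([648.6,  20.4, 648.6,  20.2,  13.4,  70.6,  98. ,  97.7]), np.int32(198)) (array([648.2,  23. , 648.3,  23.3,  15.2,  72. ,  98. ,  98. ]), np.int32(215))
```

View pics/m1.png

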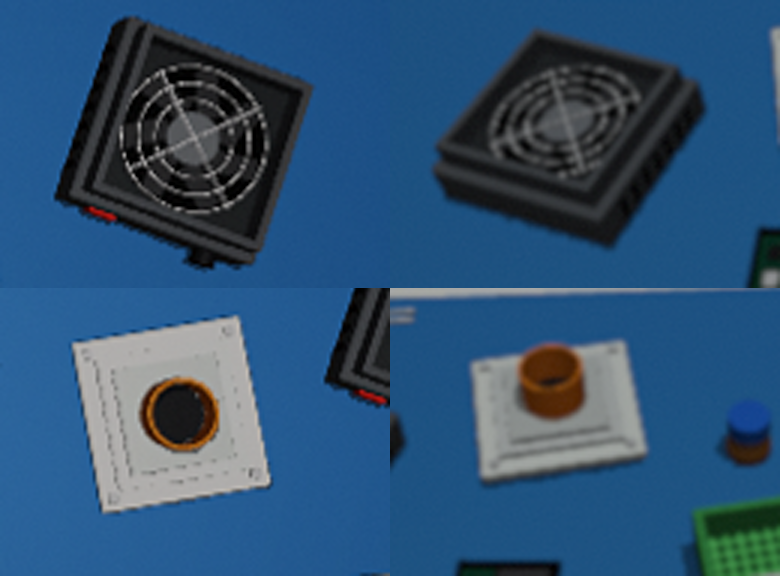

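```bash
cat > fit.py <<'E'
from h import *
from scipy.optimize import least_squares
def sq(p,pix,z,h=.062):
    w=ray(p,pix,z)[:,:2]
    print(" sides",np.round(np.linalg.norm(w-np.roll(w,-1,0),axis=1)*1000,1), end=" ")
    C=np.array([[-h,-h],[h,-h],[h,h],[-h,h]])
    a0=np.arctan2(*(w[1]-w[0])[::-1]);sg=np.sign(np.cross(w[1]-w[0],w[2]-w[1]))
    C=C*[1,sg]
    f=lambda v:(np.c_[C[:,0]*np.cos(v[2])-C[:,1]*np.sin(v[2]),C[:,0]*np.sin(v[2])+C[:,1]*np.cos(v[2])]+v[:2]-w).ravel()
    v=least_squares(f,[*w.mean(0),a0]).x
    print(np.round(v[:2]*1000,1),"yaw%90",round(np.degrees(v[2])%90,1),"rms",round(np.sqrt((f(v)**2).mean())*1000,1))
    return v
E
python3 - <<'E'
from fit import *
t=ctrl.camera("top");s=ctrl.camera("scene")
c=lambda L,x,y:(np.array(L)+.5)/3-.5+[x,y]
tf=c([(147,22),(312,85),(257,250),(93,192)],390,180); sf=c([(150,30),(290,68),(215,208),(48,150)],60,170)
th=c([(73,342-288),(238,318-288),(270,484-288),(105,512-288)],300,215); sh=c([(82,358-288),(235,342-288),(257,453-288),(92,479-288)],160,155)
for n,p,a,z in [("fan t",t,tf,.06),("fan s",s,sf,.06),("hood t",t,th,.018),("hood s",s,sh,.018)]:
    print(n,end="");sq(p,a,z)
# overlay
v=(.51,-.347,np.radians(70))
# orange top ring
for p,ce in((t,(355,257)),(s,(213,193))):
    x,y=np.array(ce)-25
    m=cv2.inRange(cv2.cvtColor(p["frame"][y:y+50,x:x+50],cv2.COLOR_RGB2HSV),np.array((3,150,60)),np.array((18,255,255)))
    hull=cv2.convexHull(np.argwhere(m)[:,::-1].astype(np.int32)).reshape(-1,2)+[x,y]
    w=ray(p,hull,.06)[:,:2];print("ring",np.round(w.min(0)*1000),np.round(w.max(0)*1000))
# does fine/carbon rim
E
```

```text
fan t sides [122.9 123.3 119.2 126.8] [ 523.5 -359.1] yaw%90 68.7 rms 1.4
fan s sides [120.8 132.  138.  125.3] [ 528.1 -349.8] yaw%90 69.6 rms 5.0
hood t sides [121.8 121.1 120.5 123.5] [ 461.3 -154.9] yaw%90 8.6 rms 1.3
hood s sides [124.  123.3 123.9 130.4] [ 460.2 -150.6] yaw%90 8.1 rms 1.7
ring [ 438. -178.] [ 485. -126.]
ring [ 440. -172.] [ 510. -127.]
```

```bash
cat >> h.py <<'E'
def go(x,y,z,yaw):
    s=ctrl.state();w,a,b,c=s["tool_rot"];p=np.array(s["position"])
    from scipy.spatial.transform import Rotation as R
    M=R.from_quat([a,b,c,w]);T=R.from_euler("ZX",[yaw,180],degrees=True)
    cur=np.degrees(np.arctan2(M.as_matrix()[1,0],M.as_matrix()[0,0]))
    print("t",round(s["time"],2),"pos",np.round(p*1000,1),"yaw",round(cur,1),"tilt",np.round(np.degrees(np.arccos(-M.as_matrix()[2,2])),2),"F",np.round(s["wrist_force"],1),"gap",round(s["finger_gap"],4),
      "xyz",np.round(M.inv().apply(np.array([x,y,z])-p),4),"rotvec",np.round((M.inv()*T).as_rotvec(),3))
E
python3 -c "
from h import *
go(.4427,.1212,.14,84.2)"
```

```text
t 1.0 pos [ 242.7 -575.9  233.6] yaw 22.9 tilt 0.0 F [-0.6  0.4 -0.1] gap 0.0871 xyz [ 0.455  -0.5647  0.0936] rotvec [ 0.     0.    -1.071]
```

move_arm(
  targets=[
    {"x":0.025,"y":-0.031,"z":0.0,"wz":-0.06},
    {"x":0.05,"y":-0.062,"z":0.0,"wz":-0.12},
    {"x":0.075,"y":-0.093,"z":0.0,"wz":-0.18},
    {"x":0.1,"y":-0.124,"z":0.0,"wz":-0.24},
    {"x":0.125,"y":-0.155,"z":0.0,"wz":-0.3},
    {"x":0.15,"y":-0.186,"z":0.0,"wz":-0.36},
    {"x":0.175,"y":-0.217,"z":0.0,"wz":-0.42},
    {"x":0.2,"y":-0.248,"z":0.0,"wz":-0.48},
    {"x":0.225,"y":-0.279,"z":0.0,"wz":-0.54},
    {"x":0.25,"y":-0.31,"z":0.0,"wz":-0.6},
    {"x":0.275,"y":-0.341,"z":0.0,"wz":-0.66},
    {"x":0.3,"y":-0.372,"z":0.0,"wz":-0.72},
  ],
  gripper=0.06,
)

```text
validation failed for argument at $.ta...
```

```bash
python3 -c "
from h import *
go(.4427,.1212,.11,84.2)"
```

```text
t 1.0 pos [ 242.7 -575.9  233.6] yaw 22.9 tilt 0.0 F [-0.6  0.4 -0.1] gap 0.0871 xyz [ 0.455  -0.5647  0.1236] rotvec [ 0.     0.    -1.071]
```

move_arm(
  targets=[
    {"x":0.2,"y":-0.25,"z":0.0,"wx":0,"wy":0,"wz":-0.5},
    {"x":0.2,"y":-0.25,"z":0.0,"wx":0,"wy":0,"wz":-0.5},
    {"x":0.2,"y":-0.25,"z":0.0,"wx":0,"wy":0,"wz":-0.5},
    {"x":0.2,"y":-0.25,"z":0.0,"wx":0,"wy":0,"wz":-0.5},
    {"x":0.2,"y":-0.25,"z":0.0,"wx":0,"wy":0,"wz":-0.5},
    {"x":0.2,"y":-0.25,"z":0.0,"wx":0,"wy":0,"wz":-0.5},
    {"x":0.2,"y":-0.25,"z":0.0,"wx":0,"wy":0,"wz":-0.5},
    {"x":0.2,"y":-0.25,"z":0.0,"wx":0,"wy":0,"wz":-0.5},
  ],
  gripper=0.06,
)

```text
time: 1.67
position: [0.3297, -0.264, 0.2336]
tool_rot: [-0.001, 0.901, 0.435, 0.0]
wrist_force: [1.2, -0.7, -0.2]
finger_gap: 0.0605
gripper_force: 0.0
```

```bash
python3 -c "
from h import *
go(.4427,.1212,.11,84.2)"
```

```text
t 1.67 pos [ 329.7 -264.   233.6] yaw 51.5 tilt 0.12 F [ 1.2 -0.7 -0.2] gap 0.0605 xyz [ 0.3718 -0.1509  0.1243] rotvec [-0.001 -0.002 -0.57 ]
```

move_arm(
  targets=[
    {"x":0.372,"y":-0.151,"z":0.06,"wx":0,"wy":0,"wz":-0.57},
    {"x":0.372,"y":-0.151,"z":0.06,"wx":0,"wy":0,"wz":-0.57},
    {"x":0.372,"y":-0.151,"z":0.06,"wx":0,"wy":0,"wz":-0.57},
    {"x":0.372,"y":-0.151,"z":0.06,"wx":0,"wy":0,"wz":-0.57},
    {"x":0.372,"y":-0.151,"z":0.06,"wx":0,"wy":0,"wz":-0.57},
    {"x":0.372,"y":-0.151,"z":0.06,"wx":0,"wy":0,"wz":-0.57},
    {"x":0.372,"y":-0.151,"z":0.06,"wx":0,"wy":0,"wz":-0.57},
    {"x":0.372,"y":-0.151,"z":0.06,"wx":0,"wy":0,"wz":-0.57},
    {"x":0.372,"y":-0.151,"z":0.06,"wx":0,"wy":0,"wz":-0.57},
    {"x":0.372,"y":-0.151,"z":0.124,"wx":0,"wy":0,"wz":-0.57},
    {"x":0.372,"y":-0.151,"z":0.124,"wx":0,"wy":0,"wz":-0.57},
    {"x":0.372,"y":-0.151,"z":0.124,"wx":0,"wy":0,"wz":-0.57},
  ],
)

```text
time: 2.67
position: [0.4409, 0.1194, 0.105]
tool_rot: [-0.003, 0.741, 0.672, -0.003]
wrist_force: [-0.6, 0.1, 0.5]
finger_gap: 0.0597
gripper_force: 0.0
```

```bash
python3 -c "
from h import *
go(.4427,.1212,.034,84.2)
p=ctrl.camera('scene');q=ctrl.camera('top')
save(p,'s1.png',1.4)
go(.4427,.1212,.034,84.2)"
```

```text
t 2.67 pos [440.9 119.4 105. ] yaw 84.4 tilt 0.53 F [-0.6  0.1  0.5] gap 0.0597 xyz [0.002  0.0022 0.071 ] rotvec [-0.009  0.001  0.003]
t 2.77 pos [442.6 117.4 108.9] yaw 84.2 tilt 0.19 F [-0.3 -0.4  1.3] gap 0.0602 xyz [0.0038 0.     0.0749] rotvec [-0.003  0.001  0.001]
```

View pics/s1.png

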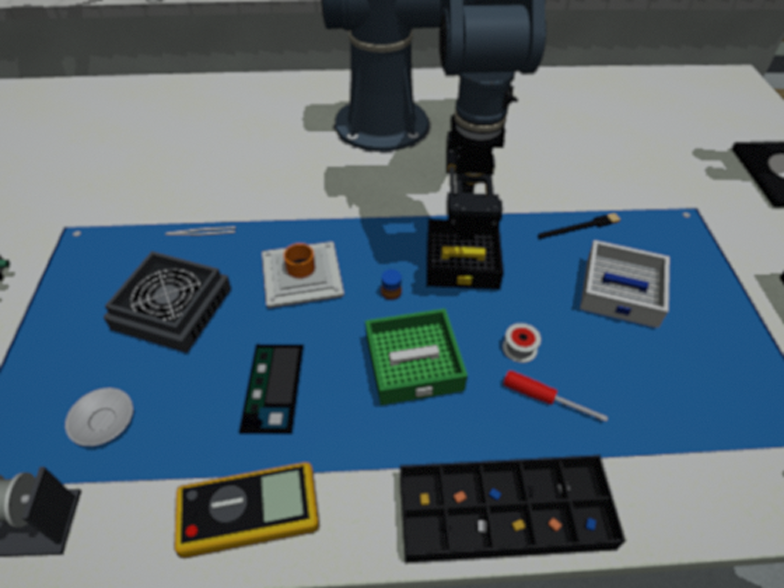

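move_arm(
  targets=[
    {"x":0.002,"y":0,"z":0.02,"wx":0,"wy":0,"wz":0},
    {"x":0.002,"y":0,"z":0.04,"wx":0,"wy":0,"wz":0},
    {"x":0.002,"y":0,"z":0.055,"wx":0,"wy":0,"wz":0},
    {"x":0.002,"y":0,"z":0.066,"wx":0,"wy":0,"wz":0},
    {"x":0.002,"y":0,"z":0.072,"wx":0,"wy":0,"wz":0},
    {"x":0.002,"y":0,"z":0.074,"wx":0,"wy":0,"wz":0},
    {"x":0.002,"y":0,"z":0.074,"wx":0,"wy":0,"wz":0},
    {"x":0.002,"y":0,"z":0.074,"wx":0,"wy":0,"wz":0},
  ],
)

```text
time: 3.43
position: [0.4445, 0.1188, 0.0368]
tool_rot: [0.001, 0.742, 0.67, 0.001]
wrist_force: [-0.2, -0.1, 0.1]
finger_gap: 0.0601
gripper_force: 0.0
```

```bash
python3 -c "
from h import *
go(.4427,.1212,.0345,84.2)"
```

```text
t 3.43 pos [444.5 118.8  36.8] yaw 84.1 tilt 0.14 F [-0.2 -0.1  0.1] gap 0.0601 xyz [ 0.0022 -0.002   0.0023] rotvec [ 0.002 -0.    -0.002]
```

move_arm(
  targets=[
    {"x":0.002,"y":-0.001,"z":0.002,"wx":0,"wy":0,"wz":0},
    {"x":0.002,"y":-0.001,"z":0.002,"wx":0,"wy":0,"wz":0},
    {"x":0.002,"y":-0.001,"z":0.002,"wx":0,"wy":0,"wz":0},
    {"x":0.002,"y":-0.001,"z":0.002,"wx":0,"wy":0,"wz":0},
    {"x":0.002,"y":-0.001,"z":0.002,"wx":0,"wy":0,"wz":0},
    {"x":0.002,"y":-0.001,"z":0.002,"wx":0,"wy":0,"wz":0},
    {"x":0.002,"y":-0.001,"z":0.002,"wx":0,"wy":0,"wz":0},
    {"x":0.002,"y":-0.001,"z":0.002,"wx":0,"wy":0,"wz":0},
    {"x":0.002,"y":-0.001,"z":0.002,"wx":0,"wy":0,"wz":0},
    {"x":0.002,"y":-0.001,"z":0.002,"wx":0,"wy":0,"wz":0},
  ],
  gripper=0.0,
  force=40,
)

```text
time: 4.27
position: [0.4425, 0.1214, 0.0335]
tool_rot: [-0.0, 0.742, 0.67, -0.0]
wrist_force: [-0.7, -0.2, 0.4]
finger_gap: 0.0136
gripper_force: 40.0
```

```bash
python3 -c "
from h import *
go(.4427,.1212,.18,84.2)"
```

```text
t 4.27 pos [442.5 121.4  33.5] yaw 84.1 tilt 0.04 F [-0.7 -0.2  0.4] gap 0.0136 xyz [-1.000e-04  1.000e-04 -1.465e-01] rotvec [-0.001  0.    -0.001]
```

move_arm(
  targets=[
    {"x":0,"y":0,"z":-0.008,"wx":0,"wy":0,"wz":0},
    {"x":0,"y":0,"z":-0.02,"wx":0,"wy":0,"wz":0},
    {"x":0,"y":0,"z":-0.04,"wx":0,"wy":0,"wz":0},
    {"x":0,"y":0,"z":-0.06,"wx":0,"wy":0,"wz":0},
    {"x":0,"y":0,"z":-0.08,"wx":0,"wy":0,"wz":0},
    {"x":0,"y":0,"z":-0.1,"wx":0,"wy":0,"wz":0},
    {"x":0,"y":0,"z":-0.12,"wx":0,"wy":0,"wz":0},
    {"x":0,"y":0,"z":-0.13,"wx":0,"wy":0,"wz":0},
    {"x":0,"y":0,"z":-0.13,"wx":0,"wy":0,"wz":0},
    {"x":0,"y":0,"z":-0.13,"wx":0,"wy":0,"wz":0},
  ],
)

```text
time: 5.1
position: [0.4424, 0.1213, 0.1638]
tool_rot: [0.0, 0.742, 0.67, 0.0]
wrist_force: [-0.3, -0.0, -4.9]
finger_gap: 0.0133
gripper_force: 40.0
```

```bash
python3 -c "
from h import *
go(.524,-.3575,.1645,68.9)
p=ctrl.camera('scene');save(p,'s2.png',1.4)
q=ctrl.camera('top')
print(bar(q,(229,250),(20,120,80),(35,255,255),r=40,z=.168))
go(.524,-.3575,.1645,68.9)"
```

```text
t 5.1 pos [442.4 121.3 163.8] yaw 84.2 tilt 0.02 F [-0.3 -0.  -4.9] gap 0.0133 xyz [-0.468   0.1299 -0.0007] rotvec [ 0.    -0.     0.266]
(array([505.5, 114.6, 505.1, 115.4,  14.6,   1.8,  89.4,  83.1]), np.int32(11))
t 5.2 pos [441.6 121.3 162.7] yaw 84.2 tilt 0.15 F [-0.2  0.4 -5.3] gap 0.0138 xyz [-0.4679  0.1307 -0.002 ] rotvec [-0.002  0.001  0.266]
```

View pics/s2.png

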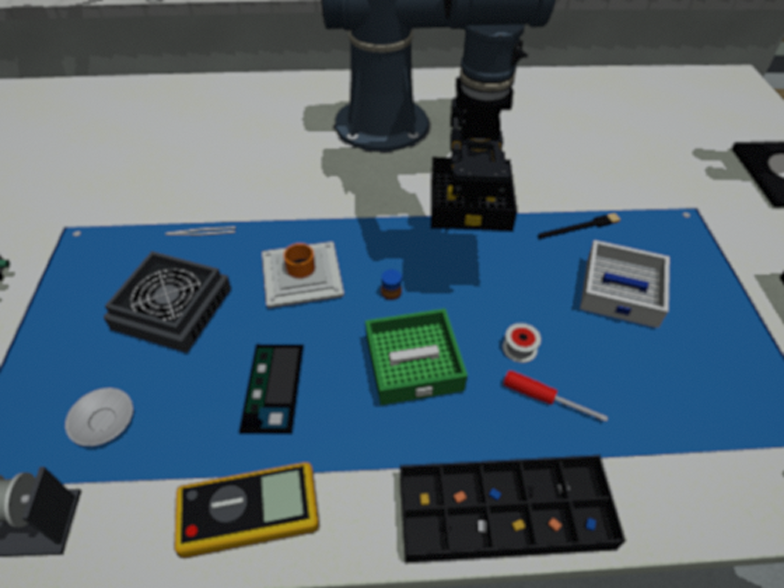

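move_arm(
  targets=[
    {"x":-0.015,"y":0.004,"z":0,"wx":0,"wy":0,"wz":0.01},
    {"x":-0.045,"y":0.0125,"z":0,"wx":0,"wy":0,"wz":0.025},
    {"x":-0.08,"y":0.022,"z":0,"wx":0,"wy":0,"wz":0.045},
    {"x":-0.115,"y":0.032,"z":0,"wx":0,"wy":0,"wz":0.065},
    {"x":-0.15,"y":0.0415,"z":0,"wx":0,"wy":0,"wz":0.085},
    {"x":-0.185,"y":0.0515,"z":0,"wx":0,"wy":0,"wz":0.105},
    {"x":-0.22,"y":0.061,"z":0,"wx":0,"wy":0,"wz":0.125},
    {"x":-0.255,"y":0.071,"z":0,"wx":0,"wy":0,"wz":0.145},
    {"x":-0.29,"y":0.0805,"z":0,"wx":0,"wy":0,"wz":0.165},
    {"x":-0.325,"y":0.09,"z":0,"wx":0,"wy":0,"wz":0.185},
    {"x":-0.36,"y":0.1,"z":0,"wx":0,"wy":0,"wz":0.205},
    {"x":-0.395,"y":0.11,"z":0,"wx":0,"wy":0,"wz":0.225},
  ],
)

```text
time: 6.2
position: [0.5109, -0.2839, 0.1614]
tool_rot: [-0.002, 0.813, 0.582, -0.0]
wrist_force: [1.0, 0.6, -5.2]
finger_gap: 0.0135
gripper_force: 40.0
```

```bash
python3 -c "
from h import *
go(.524,-.3575,.1645,68.9)"
```

```text
t 6.2 pos [ 510.9 -283.9  161.4] yaw 71.2 tilt 0.25 F [ 1.   0.6 -5.2] gap 0.0135 xyz [-0.0654  0.0362 -0.0033] rotvec [-0.004 -0.002  0.04 ]
```

move_arm(
  targets=[
    {"x":-0.025,"y":0.014,"z":0,"wx":0,"wy":0,"wz":0.015},
    {"x":-0.045,"y":0.025,"z":0.0,"wx":0,"wy":0,"wz":0.03},
    {"x":-0.06,"y":0.033,"z":0.01,"wx":0,"wy":0,"wz":0.04},
    {"x":-0.066,"y":0.036,"z":0.02,"wx":0,"wy":0,"wz":0.04},
    {"x":-0.066,"y":0.036,"z":0.03,"wx":0,"wy":0,"wz":0.04},
    {"x":-0.066,"y":0.036,"z":0.04,"wx":0,"wy":0,"wz":0.04},
    {"x":-0.066,"y":0.036,"z":0.04,"wx":0,"wy":0,"wz":0.04},
    {"x":-0.066,"y":0.036,"z":0.04,"wx":0,"wy":0,"wz":0.04},
    {"x":-0.066,"y":0.036,"z":0.04,"wx":0,"wy":0,"wz":0.04},
  ],
)

```text
time: 6.95
position: [0.525, -0.3556, 0.1235]
tool_rot: [-0.0, 0.824, 0.567, 0.0]
wrist_force: [0.1, -0.5, -5.6]
finger_gap: 0.0133
gripper_force: 40.0
```

```bash
python3 -c "
from h import *
go(.524,-.3575,.085,68.9)
s=ctrl.camera('scene');t=ctrl.camera('top')
g=lambda p,x,y:cv2.resize(p['frame'][y:y+120,x:x+130],None,fx=3,fy=3,interpolation=cv2.INTER_CUBIC)
def draw(p,c,yaw,h,z,col):
    a=np.radians(yaw);R=np.array([[np.cos(a),-np.sin(a)],[np.sin(a),np.cos(a)]])
    w=np.c_[np.array([[-h,-h],[h,-h],[h,h],[-h,h]])@R.T+c,[z]*4]
    q=np.round(proj(p,w)).astype(int);
    for k in range(4): cv2.line(I,tuple((3*(q[k]-o)+1).tolist()),tuple((3*(q[(k+1)%4]-o)+1).tolist()),col,1)
out=[]
for p,o in((t,(390,165)),(s,(60,140))):
    I=g(p,*o)
    for h,z,col in((.07,0,(255,0,0)),(.07,.04,(255,255,0)),(.062,.06,(0,255,0))): draw(p,(.524,-.3575),68.9,h,z,col)
    x=ctrl.state()['position']
    z=x[2]-.0335
    for zz in(z+.05,z+.009): draw(p,x[:2],68.9,.062,zz,(255,0,255))
    out.append(I)
cv2.imwrite('pics/m2.png',np.hstack(out)[...,::-1])
"
```

```text
t 6.95 pos [ 525.  -355.6  123.5] yaw 69.0 tilt 0.05 F [ 0.1 -0.5 -5.6] gap 0.0133 xyz [-0.0022 -0.0002  0.0385] rotvec [-0.001 -0.     0.003]
```

View pics/m2.png

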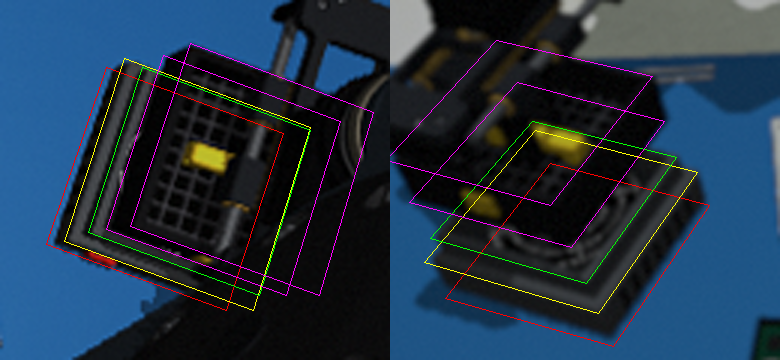

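move_arm(
  targets=[
    {"x":-0.0016,"y":-0.001,"z":0.006,"wx":0,"wy":0,"wz":0},
    {"x":-0.0016,"y":-0.001,"z":0.014,"wx":0,"wy":0,"wz":0},
    {"x":-0.0016,"y":-0.001,"z":0.02,"wx":0,"wy":0,"wz":0},
    {"x":-0.0016,"y":-0.001,"z":0.024,"wx":0,"wy":0,"wz":0},
    {"x":-0.0016,"y":-0.001,"z":0.027,"wx":0,"wy":0,"wz":0},
    {"x":-0.0016,"y":-0.001,"z":0.03,"wx":0,"wy":0,"wz":0},
    {"x":-0.0016,"y":-0.001,"z":0.033,"wx":0,"wy":0,"wz":0},
    {"x":-0.0016,"y":-0.001,"z":0.035,"wx":0,"wy":0,"wz":0},
    {"x":-0.0016,"y":-0.001,"z":0.035,"wx":0,"wy":0,"wz":0},
    {"x":-0.0016,"y":-0.001,"z":0.035,"wx":0,"wy":0,"wz":0},
  ],
)

```text
time: 7.88
position: [0.5234, -0.358, 0.0885]
tool_rot: [-0.0, 0.824, 0.566, 0.0]
wrist_force: [-0.1, -0.1, -5.7]
finger_gap: 0.0134
gripper_force: 40.0
```

```bash
python3 -c "
from h import *
go(.5235,-.3567,.0845,68.9)"
```

```text
t 7.88 pos [ 523.4 -358.    88.5] yaw 69.0 tilt 0.01 F [-0.1 -0.1 -5.7] gap 0.0134 xyz [ 0.0013 -0.0004  0.004 ] rotvec [-0.    -0.     0.001]
```

move_arm(
  targets=[
    {"x":0.001,"y":0,"z":0.001,"wx":0,"wy":0,"wz":0},
    {"x":0.001,"y":0,"z":0.002,"wx":0,"wy":0,"wz":0},
    {"x":0.001,"y":0,"z":0.003,"wx":0,"wy":0,"wz":0},
    {"x":0.001,"y":0,"z":0.004,"wx":0,"wy":0,"wz":0},
    {"x":0.001,"y":0,"z":0.004,"wx":0,"wy":0,"wz":0},
    {"x":0.001,"y":0,"z":0.004,"wx":0,"wy":0,"wz":0},
  ],
)

```text
time: 8.38
position: [0.5238, -0.3571, 0.0846]
tool_rot: [0.0, 0.824, 0.566, 0.0]
wrist_force: [-0.4, 1.2, -4.8]
finger_gap: 0.0138
gripper_force: 40.0
```

```bash
python3 -c "
from h import *
go(.5235,-.3567,.0845,68.9)"
```

```text
t 8.38 pos [ 523.8 -357.1   84.6] yaw 69.0 tilt 0.01 F [-0.4  1.2 -4.8] gap 0.0138 xyz [ 0.0003 -0.0004  0.0001] rotvec [ 0.    -0.     0.001]
```

Lower slightly until weight transfers, then open.

move_arm(
  targets=[
    {"x":0,"y":0,"z":0.0005,"wx":0,"wy":0,"wz":0},
    {"x":0,"y":0,"z":0.0008,"wx":0,"wy":0,"wz":0},
    {"x":0,"y":0,"z":0.0008,"wx":0,"wy":0,"wz":0},
    {"x":0,"y":0,"z":0.0008,"wx":0,"wy":0,"wz":0},
  ],
)

```text
time: 8.72
position: [0.5238, -0.3571, 0.0845]
tool_rot: [0.0, 0.824, 0.566, 0.0]
wrist_force: [-0.8, 1.2, 3.5]
finger_gap: 0.0137
gripper_force: 40.0
```

move_arm(
  targets=[
    {"x":0,"y":0,"z":0,"wx":0,"wy":0,"wz":0},
    {"x":0,"y":0,"z":0,"wx":0,"wy":0,"wz":0},
    {"x":0,"y":0,"z":0,"wx":0,"wy":0,"wz":0},
    {"x":0,"y":0,"z":0,"wx":0,"wy":0,"wz":0},
    {"x":0,"y":0,"z":-0.02,"wx":0,"wy":0,"wz":0},
    {"x":0,"y":0,"z":-0.05,"wx":0,"wy":0,"wz":0},
    {"x":0,"y":0,"z":-0.08,"wx":0,"wy":0,"wz":0},
    {"x":0,"y":0,"z":-0.11,"wx":0,"wy":0,"wz":0},
    {"x":0,"y":0,"z":-0.11,"wx":0,"wy":0,"wz":0},
    {"x":0,"y":0,"z":-0.11,"wx":0,"wy":0,"wz":0},
  ],
  gripper=0.045,
)

```text
time: 9.55
position: [0.5249, -0.3582, 0.1962]
tool_rot: [0.003, 0.824, 0.566, 0.001]
wrist_force: [-1.2, -0.2, -0.2]
finger_gap: 0.0449
gripper_force: 0.0
```

```bash
python3 -c "
from h import *
go(.5229,.3761,.10,69)
s=ctrl.camera('scene');t=ctrl.camera('top')
out=[]
for p,(x,y) in((t,(390,165)),(s,(60,140))): out.append(cv2.resize(p['frame'][y:y+120,x:x+130],None,fx=3,fy=3,interpolation=cv2.INTER_CUBIC))
cv2.imwrite('pics/m3.png',np.hstack(out)[...,::-1])
"
```

```text
t 9.55 pos [ 524.9 -358.2  196.2] yaw 69.0 tilt 0.33 F [-1.2 -0.2 -0.2] gap 0.0449 xyz [ 0.6849 -0.2659  0.0932] rotvec [ 0.005  0.002 -0.   ]
```

View pics/m3.png

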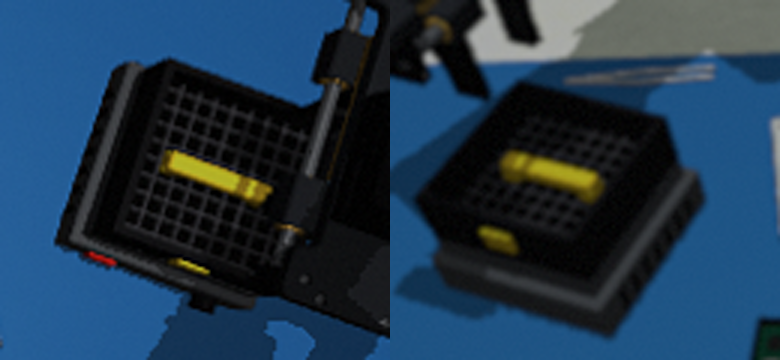

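move_arm(
  targets=[
    {"x":0.342,"y":-0.1315,"z":0,"wx":0,"wy":0,"wz":0},
    {"x":0.342,"y":-0.1315,"z":0,"wx":0,"wy":0,"wz":0},
    {"x":0.342,"y":-0.1315,"z":0,"wx":0,"wy":0,"wz":0},
    {"x":0.342,"y":-0.1315,"z":0,"wx":0,"wy":0,"wz":0},
    {"x":0.342,"y":-0.1315,"z":0,"wx":0,"wy":0,"wz":0},
    {"x":0.342,"y":-0.1315,"z":0,"wx":0,"wy":0,"wz":0},
    {"x":0.342,"y":-0.1315,"z":0,"wx":0,"wy":0,"wz":0},
    {"x":0.342,"y":-0.1315,"z":0,"wx":0,"wy":0,"wz":0},
    {"x":0.342,"y":-0.1315,"z":0,"wx":0,"wy":0,"wz":0},
  ],
  gripper=0.055,
)

```text
time: 10.4
position: [0.5217, 0.0124, 0.192]
tool_rot: [-0.002, 0.824, 0.567, -0.001]
wrist_force: [1.1, 0.0, -0.4]
finger_gap: 0.055
gripper_force: 0.0
```

move_arm(
  targets=[
    {"x":0.342,"y":-0.1315,"z":0.05,"wx":0,"wy":0,"wz":0},
    {"x":0.342,"y":-0.1315,"z":0.05,"wx":0,"wy":0,"wz":0},
    {"x":0.342,"y":-0.1315,"z":0.05,"wx":0,"wy":0,"wz":0},
    {"x":0.342,"y":-0.1315,"z":0.05,"wx":0,"wy":0,"wz":0},
    {"x":0.342,"y":-0.1315,"z":0.05,"wx":0,"wy":0,"wz":0},
    {"x":0.342,"y":-0.1315,"z":0.05,"wx":0,"wy":0,"wz":0},
    {"x":0.342,"y":-0.1315,"z":0.05,"wx":0,"wy":0,"wz":0},
    {"x":0.342,"y":-0.1315,"z":0.05,"wx":0,"wy":0,"wz":0},
    {"x":0.342,"y":-0.1315,"z":0.05,"wx":0,"wy":0,"wz":0},
    {"x":0.342,"y":-0.1315,"z":0.08,"wx":0,"wy":0,"wz":0},
    {"x":0.342,"y":-0.1315,"z":0.1,"wx":0,"wy":0,"wz":0},
    {"x":0.342,"y":-0.1315,"z":0.1,"wx":0,"wy":0,"wz":0},
  ],
)

```text
time: 11.4
position: [0.5189, 0.3746, 0.0872]
tool_rot: [-0.001, 0.824, 0.567, -0.006]
wrist_force: [-1.1, -0.7, -1.3]
finger_gap: 0.0553
gripper_force: 0.0
```

```bash
python3 -c "
from h import *
go(.523,.3758,.034,69)"
```

```text
t 11.4 pos [518.9 374.6  87.2] yaw 69.1 tilt 0.75 F [-1.1 -0.7 -1.3] gap 0.0553 xyz [0.0031 0.0039 0.0532] rotvec [-0.009  0.01   0.001]
```

move_arm(
  targets=[
    {"x":0,"y":0,"z":0,"wx":0,"wy":0,"wz":0},
    {"x":0,"y":0,"z":0.01,"wx":0,"wy":0,"wz":0},
    {"x":0,"y":0,"z":0.03,"wx":0,"wy":0,"wz":0},
    {"x":0,"y":0,"z":0.045,"wx":0,"wy":0,"wz":0},
    {"x":0,"y":0,"z":0.054,"wx":0,"wy":0,"wz":0},
    {"x":0,"y":0,"z":0.058,"wx":0,"wy":0,"wz":0},
    {"x":0,"y":0,"z":0.058,"wx":0,"wy":0,"wz":0},
    {"x":0,"y":0,"z":0.058,"wx":0,"wy":0,"wz":0},
    {"x":0,"y":0,"z":0.058,"wx":0,"wy":0,"wz":0},
  ],
)

```text
time: 12.15
position: [0.5246, 0.376, 0.0368]
tool_rot: [0.0, 0.824, 0.566, 0.001]
wrist_force: [0.6, 0.8, 0.1]
finger_gap: 0.0551
gripper_force: 0.0
```

```bash
python3 -c "
from h import *
go(.523,.3758,.034,69)"
```

```text
t 12.15 pos [524.6 376.   36.8] yaw 69.0 tilt 0.13 F [0.6 0.8 0.1] gap 0.0551 xyz [-0.0008 -0.0014  0.0028] rotvec [ 0.002 -0.002 -0.001]
```

move_arm(
  targets=[
    {"x":0,"y":0,"z":0.0025,"wx":0,"wy":0,"wz":0},
    {"x":0,"y":0,"z":0.0025,"wx":0,"wy":0,"wz":0},
    {"x":0,"y":0,"z":0.0025,"wx":0,"wy":0,"wz":0},
    {"x":0,"y":0,"z":0.0025,"wx":0,"wy":0,"wz":0},
    {"x":0,"y":0,"z":0.0025,"wx":0,"wy":0,"wz":0},
    {"x":0,"y":0,"z":0.0025,"wx":0,"wy":0,"wz":0},
    {"x":0,"y":0,"z":0.0025,"wx":0,"wy":0,"wz":0},
    {"x":0,"y":0,"z":0.0025,"wx":0,"wy":0,"wz":0},
    {"x":0,"y":0,"z":0.0025,"wx":0,"wy":0,"wz":0},
  ],
  gripper=0.0,
  force=35,
)

```text
time: 12.9
position: [0.5227, 0.3759, 0.0333]
tool_rot: [-0.0, 0.824, 0.566, -0.001]
wrist_force: [-2.7, 1.6, 1.7]
finger_gap: 0.0139
gripper_force: 35.0
```

```bash
python3 -c "
from h import *
go(.5238,-.3571,.18,69)"
```

```text
t 12.9 pos [522.7 375.9  33.3] yaw 69.0 tilt 0.11 F [-2.7  1.6  1.7] gap 0.0139 xyz [-0.6839  0.2639 -0.1467] rotvec [-0.002  0.001 -0.001]
```

move_arm(
  targets=[
    {"x":0,"y":0,"z":-0.008,"wx":0,"wy":0,"wz":0},
    {"x":0,"y":0,"z":-0.02,"wx":0,"wy":0,"wz":0},
    {"x":0,"y":0,"z":-0.04,"wx":0,"wy":0,"wz":0},
    {"x":0,"y":0,"z":-0.065,"wx":0,"wy":0,"wz":0},
    {"x":0,"y":0,"z":-0.09,"wx":0,"wy":0,"wz":0},
    {"x":0,"y":0,"z":-0.115,"wx":0,"wy":0,"wz":0},
    {"x":0,"y":0,"z":-0.14,"wx":0,"wy":0,"wz":0},
    {"x":0,"y":0,"z":-0.16,"wx":0,"wy":0,"wz":0},
    {"x":0,"y":0,"z":-0.165,"wx":0,"wy":0,"wz":0},
    {"x":0,"y":0,"z":-0.165,"wx":0,"wy":0,"wz":0},
    {"x":0,"y":0,"z":-0.165,"wx":0,"wy":0,"wz":0},
  ],
)

```text
time: 13.82
position: [0.5232, 0.3752, 0.1978]
tool_rot: [0.0, 0.824, 0.566, -0.001]
wrist_force: [-0.4, 0.2, -4.9]
finger_gap: 0.0137
gripper_force: 35.0
```

```bash
python3 -c "
from h import *
go(.5238,-.3571,.2,69)"
```

```text
t 13.82 pos [523.2 375.2 197.8] yaw 69.0 tilt 0.06 F [-0.4  0.2 -4.9] gap 0.0137 xyz [-0.6833  0.2635 -0.0018] rotvec [-0.001  0.001 -0.001]
```

move_arm(
  targets=[
    {"x":-0.014,"y":0.0054,"z":0,"wx":0,"wy":0,"wz":0},
    {"x":-0.042,"y":0.0162,"z":0,"wx":0,"wy":0,"wz":0},
    {"x":-0.075,"y":0.0289,"z":0,"wx":0,"wy":0,"wz":0},
    {"x":-0.11,"y":0.0424,"z":0,"wx":0,"wy":0,"wz":0},
    {"x":-0.145,"y":0.0559,"z":0,"wx":0,"wy":0,"wz":0},
    {"x":-0.18,"y":0.0694,"z":0,"wx":0,"wy":0,"wz":0},
    {"x":-0.215,"y":0.083,"z":0,"wx":0,"wy":0,"wz":0},
    {"x":-0.25,"y":0.0965,"z":0,"wx":0,"wy":0,"wz":0},
    {"x":-0.285,"y":0.11,"z":0,"wx":0,"wy":0,"wz":0},
    {"x":-0.32,"y":0.1235,"z":0,"wx":0,"wy":0,"wz":0},
    {"x":-0.355,"y":0.137,"z":0,"wx":0,"wy":0,"wz":0},
    {"x":-0.39,"y":0.1505,"z":0,"wx":0,"wy":0,"wz":0},
  ],
)

```text
time: 14.82
position: [0.5223, -0.0444, 0.1966]
tool_rot: [-0.001, 0.824, 0.566, -0.001]
wrist_force: [1.3, 0.0, -4.7]
finger_gap: 0.0134
gripper_force: 35.0
```

move_arm(
  targets=[
    {"x":-0.035,"y":0.0135,"z":0,"wx":0,"wy":0,"wz":0},
    {"x":-0.07,"y":0.027,"z":0,"wx":0,"wy":0,"wz":0},
    {"x":-0.105,"y":0.0405,"z":0,"wx":0,"wy":0,"wz":0},
    {"x":-0.14,"y":0.054,"z":0,"wx":0,"wy":0,"wz":0},
    {"x":-0.175,"y":0.0675,"z":0,"wx":0,"wy":0,"wz":0},
    {"x":-0.21,"y":0.081,"z":0,"wx":0,"wy":0,"wz":0},
    {"x":-0.245,"y":0.0945,"z":0,"wx":0,"wy":0,"wz":0},
    {"x":-0.27,"y":0.104,"z":0,"wx":0,"wy":0,"wz":0},
    {"x":-0.285,"y":0.11,"z":0.01,"wx":0,"wy":0,"wz":0},
    {"x":-0.293,"y":0.113,"z":0.02,"wx":0,"wy":0,"wz":0},
    {"x":-0.293,"y":0.113,"z":0.025,"wx":0,"wy":0,"wz":0},
    {"x":-0.293,"y":0.113,"z":0.025,"wx":0,"wy":0,"wz":0},
  ],
)

```text
time: 15.82
position: [0.5224, -0.3534, 0.1696]
tool_rot: [-0.004, 0.824, 0.566, -0.0]
wrist_force: [-0.8, 0.0, -4.2]
finger_gap: 0.0135
gripper_force: 35.0
```

```bash
python3 -c "
from h import *
s=ctrl.camera('scene');t=ctrl.camera('top')
go(.5238,-.3571,.1255,69)
out=[]
for p,(x,y) in((t,(390,165)),(s,(60,120))): out.append(cv2.resize(p['frame'][y:y+140,x:x+130],None,fx=3,fy=3,interpolation=cv2.INTER_CUBIC))
cv2.imwrite('pics/m4.png',np.hstack(out)[...,::-1])
"
```

```text
t 15.92 pos [ 523.9 -353.6  171.9] yaw 69.1 tilt 0.26 F [-0.5  0.2 -4. ] gap 0.0135 xyz [-0.0035  0.0014  0.0464] rotvec [-0.004 -0.002  0.001]
```

View pics/m4.png

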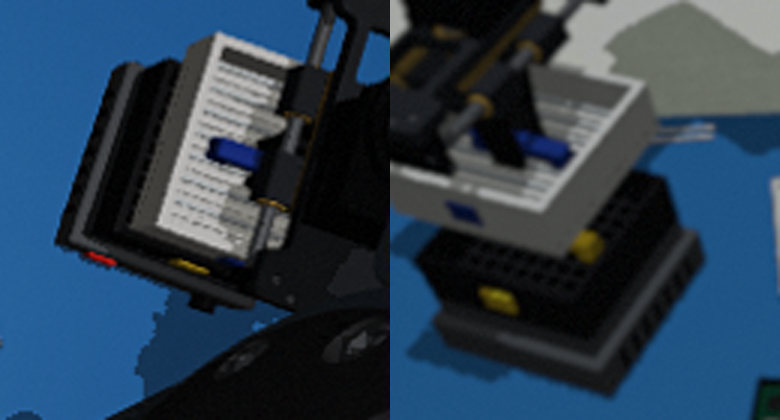

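move_arm(
  targets=[
    {"x":-0.001,"y":0.0005,"z":0.01,"wx":0,"wy":0,"wz":0},
    {"x":-0.001,"y":0.0005,"z":0.02,"wx":0,"wy":0,"wz":0},
    {"x":-0.001,"y":0.0005,"z":0.028,"wx":0,"wy":0,"wz":0},
    {"x":-0.001,"y":0.0005,"z":0.034,"wx":0,"wy":0,"wz":0},
    {"x":-0.001,"y":0.0005,"z":0.037,"wx":0,"wy":0,"wz":0},
    {"x":-0.001,"y":0.0005,"z":0.037,"wx":0,"wy":0,"wz":0},
    {"x":-0.001,"y":0.0005,"z":0.037,"wx":0,"wy":0,"wz":0},
    {"x":-0.001,"y":0.0005,"z":0.037,"wx":0,"wy":0,"wz":0},
  ],
)

```text
time: 16.58
position: [0.5249, -0.3578, 0.1366]
tool_rot: [0.0, 0.824, 0.566, 0.0]
wrist_force: [0.4, -0.3, -3.9]
finger_gap: 0.0136
gripper_force: 35.0
```

```bash
python3 -c "
from h import *
go(.5238,-.3571,.1255,69)"
```

```text
t 16.58 pos [ 524.9 -357.8  136.6] yaw 69.0 tilt 0.05 F [ 0.4 -0.3 -3.9] gap 0.0136 xyz [ 0.0002 -0.0013  0.0111] rotvec [ 0.001  0.    -0.001]
```

move_arm(
  targets=[
    {"x":0,"y":-0.001,"z":0.002,"wx":0,"wy":0,"wz":0},
    {"x":0,"y":-0.001,"z":0.004,"wx":0,"wy":0,"wz":0},
    {"x":0,"y":-0.001,"z":0.006,"wx":0,"wy":0,"wz":0},
    {"x":0,"y":-0.001,"z":0.008,"wx":0,"wy":0,"wz":0},
    {"x":0,"y":-0.001,"z":0.0095,"wx":0,"wy":0,"wz":0},
    {"x":0,"y":-0.001,"z":0.0105,"wx":0,"wy":0,"wz":0},
    {"x":0,"y":-0.001,"z":0.011,"wx":0,"wy":0,"wz":0},
    {"x":0,"y":-0.001,"z":0.011,"wx":0,"wy":0,"wz":0},
    {"x":0,"y":-0.001,"z":0.011,"wx":0,"wy":0,"wz":0},
  ],
)

```text
time: 17.33
position: [0.5237, -0.3571, 0.1253]
tool_rot: [-0.0, 0.824, 0.566, -0.0]
wrist_force: [-0.9, 0.8, -3.5]
finger_gap: 0.0139
gripper_force: 35.0
```

```bash
python3 -c "
from h import *
go(.5238,-.3571,.1255,69)"
```

```text
t 17.33 pos [ 523.7 -357.1  125.3] yaw 69.0 tilt 0.0 F [-0.9  0.8 -3.5] gap 0.0139 xyz [ 0.      0.0001 -0.0002] rotvec [-0. -0. -0.]
```

move_arm(
  targets=[
    {"x":0,"y":0,"z":0.0008,"wx":0,"wy":0,"wz":0},
    {"x":0,"y":0,"z":0.0008,"wx":0,"wy":0,"wz":0},
    {"x":0,"y":0,"z":0.0008,"wx":0,"wy":0,"wz":0},
    {"x":0,"y":0,"z":0.0008,"wx":0,"wy":0,"wz":0},
  ],
)

```text
time: 17.67
position: [0.5237, -0.3571, 0.1253]
tool_rot: [0.0, 0.824, 0.566, -0.0]
wrist_force: [-2.8, 2.0, 4.4]
finger_gap: 0.0137
gripper_force: 35.0
```

move_arm(
  targets=[
    {"x":0,"y":0,"z":0,"wx":0,"wy":0,"wz":0},
    {"x":0,"y":0,"z":0,"wx":0,"wy":0,"wz":0},
    {"x":0,"y":0,"z":0,"wx":0,"wy":0,"wz":0},
    {"x":0,"y":0,"z":0,"wx":0,"wy":0,"wz":0},
    {"x":0,"y":0,"z":-0.02,"wx":0,"wy":0,"wz":0},
    {"x":0,"y":0,"z":-0.05,"wx":0,"wy":0,"wz":0},
    {"x":0,"y":0,"z":-0.08,"wx":0,"wy":0,"wz":0},
    {"x":0,"y":0,"z":-0.1,"wx":0,"wy":0,"wz":0},
    {"x":0,"y":0,"z":-0.1,"wx":0,"wy":0,"wz":0},
    {"x":0,"y":0,"z":-0.1,"wx":0,"wy":0,"wz":0},
  ],
  gripper=0.045,
)

```text
time: 18.5
position: [0.5244, -0.3577, 0.2258]
tool_rot: [0.002, 0.824, 0.566, 0.0]
wrist_force: [0.8, 0.4, -0.5]
finger_gap: 0.0448
gripper_force: 0.0
```

```bash
python3 -c "
from h import *
s=ctrl.camera('scene');t=ctrl.camera('top')
go(.6485,.0217,.12,97.9)
out=[]
for p,(x,y) in((t,(390,155)),(s,(60,120))): out.append(cv2.resize(p['frame'][y:y+140,x:x+130],None,fx=3,fy=3,interpolation=cv2.INTER_CUBIC))
cv2.imwrite('pics/m5.png',np.hstack(out)[...,::-1])
"
```

```text
t 18.6 pos [ 523.1 -356.5  223.2] yaw 69.0 tilt 0.13 F [-0.5  0.2 -0.1] gap 0.0448 xyz [ 0.3979 -0.0184  0.1036] rotvec [-0.002 -0.001 -0.505]
```

View pics/m5.png

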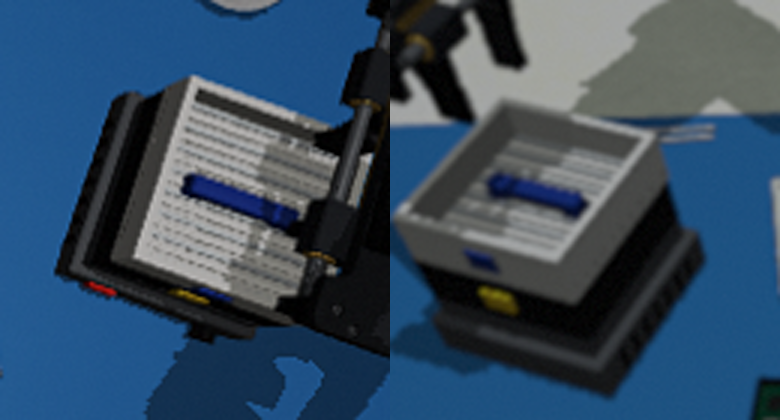

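move_arm(
  targets=[
    {"x":0.398,"y":-0.0184,"z":0,"wx":0,"wy":0,"wz":-0.505},
    {"x":0.398,"y":-0.0184,"z":0,"wx":0,"wy":0,"wz":-0.505},
    {"x":0.398,"y":-0.0184,"z":0,"wx":0,"wy":0,"wz":-0.505},
    {"x":0.398,"y":-0.0184,"z":0,"wx":0,"wy":0,"wz":-0.505},
    {"x":0.398,"y":-0.0184,"z":0,"wx":0,"wy":0,"wz":-0.505},
    {"x":0.398,"y":-0.0184,"z":0,"wx":0,"wy":0,"wz":-0.505},
    {"x":0.398,"y":-0.0184,"z":0,"wx":0,"wy":0,"wz":-0.505},
    {"x":0.398,"y":-0.0184,"z":0,"wx":0,"wy":0,"wz":-0.505},
    {"x":0.398,"y":-0.0184,"z":0,"wx":0,"wy":0,"wz":-0.505},
    {"x":0.398,"y":-0.0184,"z":0.04,"wx":0,"wy":0,"wz":-0.505},
    {"x":0.398,"y":-0.0184,"z":0.08,"wx":0,"wy":0,"wz":-0.505},
    {"x":0.398,"y":-0.0184,"z":0.11,"wx":0,"wy":0,"wz":-0.505},
  ],
  gripper=0.055,
)

```text
time: 19.6
position: [0.6479, 0.0239, 0.1106]
tool_rot: [-0.002, 0.655, 0.755, -0.001]
wrist_force: [-0.3, -0.5, -0.1]
finger_gap: 0.0554
gripper_force: 0.0
```

move_arm(
  targets=[
    {"x":0,"y":0,"z":0.02,"wx":0,"wy":0,"wz":0},
    {"x":0,"y":0,"z":0.03,"wx":0,"wy":0,"wz":0},
    {"x":0,"y":0,"z":0.03,"wx":0,"wy":0,"wz":0},
    {"x":0,"y":0,"z":0.03,"wx":0,"wy":0,"wz":0},
    {"x":0,"y":0,"z":0.03,"wx":0,"wy":0,"wz":0},
  ],
)

```text
time: 20.02
position: [0.6505, 0.0206, 0.0857]
tool_rot: [0.001, 0.657, 0.754, 0.001]
wrist_force: [-0.0, -0.3, 0.8]
finger_gap: 0.0551
gripper_force: 0.0
```

```bash
python3 -c "
from h import *
go(.6485,.0217,.036,97.9)"
```

```text
t 20.02 pos [650.5  20.6  85.7] yaw 97.9 tilt 0.15 F [-0.  -0.3  0.8] gap 0.0551 xyz [ 0.0014 -0.0019  0.0497] rotvec [ 0.002  0.001 -0.   ]
```

move_arm(
  targets=[
    {"x":0.0005,"y":-0.001,"z":0.015,"wx":0,"wy":0,"wz":0},
    {"x":0.0005,"y":-0.001,"z":0.03,"wx":0,"wy":0,"wz":0},
    {"x":0.0005,"y":-0.001,"z":0.042,"wx":0,"wy":0,"wz":0},
    {"x":0.0005,"y":-0.001,"z":0.048,"wx":0,"wy":0,"wz":0},
    {"x":0.0005,"y":-0.001,"z":0.05,"wx":0,"wy":0,"wz":0},
    {"x":0.0005,"y":-0.001,"z":0.05,"wx":0,"wy":0,"wz":0},
    {"x":0.0005,"y":-0.001,"z":0.05,"wx":0,"wy":0,"wz":0},
  ],
)

```text
time: 20.6
position: [0.6489, 0.0212, 0.0352]
tool_rot: [0.001, 0.657, 0.754, 0.0]
wrist_force: [-0.1, 0.6, 0.4]
finger_gap: 0.0549
gripper_force: 0.0
```

```bash
python3 -c "
from h import *
go(.6485,.0217,.0338,97.9)"
```

```text
t 20.6 pos [648.9  21.2  35.2] yaw 97.9 tilt 0.08 F [-0.1  0.6  0.4] gap 0.0549 xyz [ 0.0005 -0.0004  0.0014] rotvec [0.001 0.    0.   ]
```

move_arm(
  targets=[
    {"x":0,"y":0,"z":0.0015,"wx":0,"wy":0,"wz":0},
    {"x":0,"y":0,"z":0.0015,"wx":0,"wy":0,"wz":0},
    {"x":0,"y":0,"z":0.0015,"wx":0,"wy":0,"wz":0},
    {"x":0,"y":0,"z":0.0015,"wx":0,"wy":0,"wz":0},
    {"x":0,"y":0,"z":0.0015,"wx":0,"wy":0,"wz":0},
    {"x":0,"y":0,"z":0.0015,"wx":0,"wy":0,"wz":0},
    {"x":0,"y":0,"z":0.0015,"wx":0,"wy":0,"wz":0},
    {"x":0,"y":0,"z":0.0015,"wx":0,"wy":0,"wz":0},
    {"x":0,"y":0,"z":0.0015,"wx":0,"wy":0,"wz":0},
  ],
  gripper=0.0,
  force=30,
)

```text
time: 21.35
position: [0.6484, 0.0214, 0.033]
tool_rot: [0.0, 0.657, 0.754, 0.0]
wrist_force: [0.3, -0.2, 1.0]
finger_gap: 0.0137
gripper_force: 30.0
```

```bash
python3 -c "
from h import *
go(.5238,-.3571,.24,69)"
```

```text
t 21.35 pos [648.4  21.4  33. ] yaw 97.9 tilt 0.01 F [ 0.3 -0.2  1. ] gap 0.0137 xyz [-0.3578 -0.1755 -0.207 ] rotvec [ 0.    -0.     0.505]
```

move_arm(
  targets=[
    {"x":0,"y":0,"z":-0.008,"wx":0,"wy":0,"wz":0},
    {"x":0,"y":0,"z":-0.025,"wx":0,"wy":0,"wz":0},
    {"x":0,"y":0,"z":-0.05,"wx":0,"wy":0,"wz":0},
    {"x":0,"y":0,"z":-0.08,"wx":0,"wy":0,"wz":0},
    {"x":0,"y":0,"z":-0.11,"wx":0,"wy":0,"wz":0},
    {"x":0,"y":0,"z":-0.14,"wx":0,"wy":0,"wz":0},
    {"x":0,"y":0,"z":-0.165,"wx":0,"wy":0,"wz":0},
    {"x":0,"y":0,"z":-0.185,"wx":0,"wy":0,"wz":0},
    {"x":0,"y":0,"z":-0.2,"wx":0,"wy":0,"wz":0},
    {"x":0,"y":0,"z":-0.207,"wx":0,"wy":0,"wz":0},
    {"x":0,"y":0,"z":-0.207,"wx":0,"wy":0,"wz":0},
  ],
)

```text
time: 22.27
position: [0.6489, 0.0213, 0.242]
tool_rot: [0.001, 0.657, 0.754, 0.001]
wrist_force: [1.2, -0.3, -3.0]
finger_gap: 0.0138
gripper_force: 30.0
```

move_arm(
  targets=[
    {"x":-0.015,"y":-0.0074,"z":0,"wx":0,"wy":0,"wz":0.02},
    {"x":-0.04,"y":-0.0196,"z":0,"wx":0,"wy":0,"wz":0.056},
    {"x":-0.072,"y":-0.0353,"z":0,"wx":0,"wy":0,"wz":0.102},
    {"x":-0.107,"y":-0.0525,"z":0,"wx":0,"wy":0,"wz":0.151},
    {"x":-0.142,"y":-0.0696,"z":0,"wx":0,"wy":0,"wz":0.2},
    {"x":-0.178,"y":-0.0873,"z":0,"wx":0,"wy":0,"wz":0.251},
    {"x":-0.214,"y":-0.105,"z":0,"wx":0,"wy":0,"wz":0.302},
    {"x":-0.25,"y":-0.1226,"z":0,"wx":0,"wy":0,"wz":0.353},
    {"x":-0.285,"y":-0.1398,"z":0,"wx":0,"wy":0,"wz":0.402},
    {"x":-0.318,"y":-0.156,"z":0,"wx":0,"wy":0,"wz":0.449},
    {"x":-0.343,"y":-0.168,"z":0,"wx":0,"wy":0,"wz":0.484},
    {"x":-0.358,"y":-0.1755,"z":0,"wx":0,"wy":0,"wz":0.505},
  ],
)

```text
time: 23.27
position: [0.5217, -0.3603, 0.2381]
tool_rot: [-0.001, 0.826, 0.564, -0.001]
wrist_force: [0.1, -0.1, -2.0]
finger_gap: 0.0136
gripper_force: 30.0
```

```bash
python3 -c "
from h import *
go(.5238,-.3571,.182,69)
s=ctrl.camera('scene');t=ctrl.camera('top')
go(.5238,-.3571,.182,69)
out=[]
for p,(x,y) in((t,(390,135)),(s,(40,90))): out.append(cv2.resize(p['frame'][y:y+170,x:x+130],None,fx=3,fy=3,interpolation=cv2.INTER_CUBIC))
cv2.imwrite('pics/m6.png',np.hstack(out)[...,::-1])
"
```

```text
t 23.27 pos [ 521.7 -360.3  238.1] yaw 68.7 tilt 0.15 F [ 0.1 -0.1 -2. ] gap 0.0136 xyz [0.0038 0.001  0.0561] rotvec [-0.003  0.    -0.005]
t 23.37 pos [ 522.2 -359.8  238.3] yaw 68.7 tilt 0.12 F [-0.4  0.3 -2.7] gap 0.0137 xyz [0.0031 0.0007 0.0563] rotvec [-0.002 -0.    -0.005]
```

View pics/m6.png

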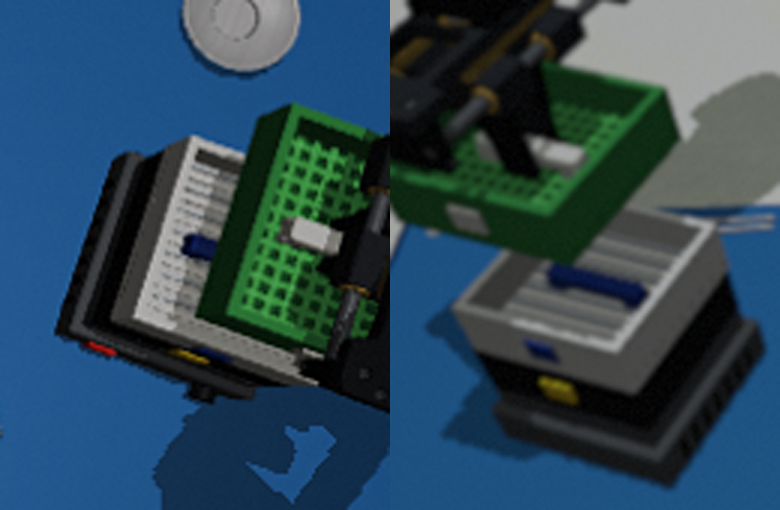

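move_arm(
  targets=[
    {"x":0.001,"y":0.0,"z":0.012,"wx":0,"wy":0,"wz":-0.004},
    {"x":0.001,"y":0.0,"z":0.028,"wx":0,"wy":0,"wz":-0.004},
    {"x":0.001,"y":0.0,"z":0.044,"wx":0,"wy":0,"wz":-0.004},
    {"x":0.001,"y":0.0,"z":0.054,"wx":0,"wy":0,"wz":-0.004},
    {"x":0.001,"y":0.0,"z":0.06,"wx":0,"wy":0,"wz":-0.004},
    {"x":0.001,"y":0.0,"z":0.06,"wx":0,"wy":0,"wz":-0.004},
    {"x":0.001,"y":0.0,"z":0.06,"wx":0,"wy":0,"wz":-0.004},
    {"x":0.001,"y":0.0,"z":0.06,"wx":0,"wy":0,"wz":-0.004},
  ],
)

```text
time: 24.03
position: [0.5248, -0.3565, 0.1808]
tool_rot: [0.001, 0.823, 0.568, 0.0]
wrist_force: [1.2, 0.2, -2.2]
finger_gap: 0.0137
gripper_force: 30.0
```

```bash
python3 -c "
from h import *
go(.5238,-.3571,.166,69)"
```

```text
t 24.03 pos [ 524.8 -356.5  180.8] yaw 69.2 tilt 0.1 F [ 1.2  0.2 -2.2] gap 0.0137 xyz [-0.0009 -0.0007  0.0148] rotvec [0.002 0.001 0.004]
```

move_arm(
  targets=[
    {"x":-0.0008,"y":-0.0005,"z":0.003,"wx":0,"wy":0,"wz":0.003},
    {"x":-0.0008,"y":-0.0005,"z":0.006,"wx":0,"wy":0,"wz":0.003},
    {"x":-0.0008,"y":-0.0005,"z":0.008,"wx":0,"wy":0,"wz":0.003},
    {"x":-0.0008,"y":-0.0005,"z":0.01,"wx":0,"wy":0,"wz":0.003},
    {"x":-0.0008,"y":-0.0005,"z":0.012,"wx":0,"wy":0,"wz":0.003},
    {"x":-0.0008,"y":-0.0005,"z":0.0135,"wx":0,"wy":0,"wz":0.003},
    {"x":-0.0008,"y":-0.0005,"z":0.0145,"wx":0,"wy":0,"wz":0.003},
    {"x":-0.0008,"y":-0.0005,"z":0.0145,"wx":0,"wy":0,"wz":0.003},
    {"x":-0.0008,"y":-0.0005,"z":0.0145,"wx":0,"wy":0,"wz":0.003},
  ],
)

```text
time: 24.78
position: [0.5233, -0.357, 0.166]
tool_rot: [0.0, 0.824, 0.567, -0.0]
wrist_force: [-1.2, 1.2, 1.7]
finger_gap: 0.0139
gripper_force: 30.0
```

```bash
python3 -c "
from h import *
go(.5238,-.3571,.166,69)"
```

```text
t 24.78 pos [ 523.3 -357.   166. ] yaw 69.0 tilt 0.01 F [-1.2  1.2  1.7] gap 0.0139 xyz [ 0.0001  0.0005 -0.    ] rotvec [0.    0.    0.001]
```

Weight has transferred at the expected height; release.

move_arm(
  targets=[
    {"x":0,"y":0,"z":0,"wx":0,"wy":0,"wz":0},
    {"x":0,"y":0,"z":0,"wx":0,"wy":0,"wz":0},
    {"x":0,"y":0,"z":0,"wx":0,"wy":0,"wz":0},
    {"x":0,"y":0,"z":0,"wx":0,"wy":0,"wz":0},
    {"x":0,"y":0,"z":-0.02,"wx":0,"wy":0,"wz":0},
    {"x":0,"y":0,"z":-0.05,"wx":0,"wy":0,"wz":0},
    {"x":0,"y":0,"z":-0.08,"wx":0,"wy":0,"wz":0},
    {"x":0,"y":0,"z":-0.08,"wx":0,"wy":0,"wz":0},
    {"x":0,"y":0,"z":-0.08,"wx":0,"wy":0,"wz":0},
  ],
  gripper=0.045,
)

```text
time: 25.53
position: [0.5245, -0.358, 0.2478]
tool_rot: [0.003, 0.824, 0.567, 0.001]
wrist_force: [0.5, 1.0, 0.7]
finger_gap: 0.0448
gripper_force: 0.0
```

```bash
python3 -c "
from h import *
s=ctrl.camera('scene');t=ctrl.camera('top')
go(.461,-.1527,.12,98.4)
out=[]
for p,(x,y) in((t,(390,155)),(s,(40,120))): out.append(cv2.resize(p['frame'][y:y+140,x:x+130],None,fx=3,fy=3,interpolation=cv2.INTER_CUBIC))
cv2.imwrite('pics/m7.png',np.hstack(out)[...,::-1])
"
```

```text
t 25.63 pos [ 522.9 -356.6  244.8] yaw 69.0 tilt 0.08 F [-0.5 -0.5 -1.4] gap 0.0447 xyz [ 0.1682 -0.1306  0.125 ] rotvec [-0.001 -0.001 -0.513]
```

View pics/m7.png

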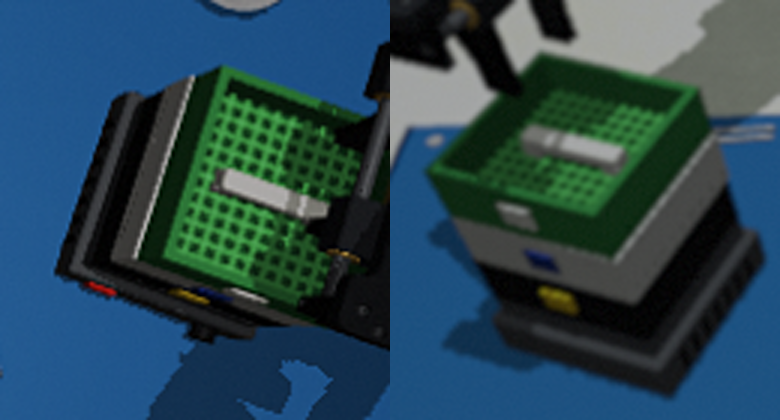

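move_arm(
  targets=[
    {"x":0.168,"y":-0.131,"z":0,"wx":0,"wy":0,"wz":-0.512},
    {"x":0.168,"y":-0.131,"z":0,"wx":0,"wy":0,"wz":-0.512},
    {"x":0.168,"y":-0.131,"z":0,"wx":0,"wy":0,"wz":-0.512},
    {"x":0.168,"y":-0.131,"z":0,"wx":0,"wy":0,"wz":-0.512},
    {"x":0.168,"y":-0.131,"z":0,"wx":0,"wy":0,"wz":-0.512},
    {"x":0.168,"y":-0.131,"z":0.04,"wx":0,"wy":0,"wz":-0.512},
    {"x":0.168,"y":-0.131,"z":0.08,"wx":0,"wy":0,"wz":-0.512},
    {"x":0.168,"y":-0.131,"z":0.12,"wx":0,"wy":0,"wz":-0.512},
    {"x":0.168,"y":-0.131,"z":0.135,"wx":0,"wy":0,"wz":-0.512},
    {"x":0.168,"y":-0.131,"z":0.135,"wx":0,"wy":0,"wz":-0.512},
    {"x":0.168,"y":-0.131,"z":0.135,"wx":0,"wy":0,"wz":-0.512},
    {"x":0.168,"y":-0.131,"z":0.135,"wx":0,"wy":0,"wz":-0.512},
  ],
  gripper=0.087,
)

```text
time: 26.63
position: [0.4615, -0.1535, 0.1108]
tool_rot: [0.0, 0.654, 0.757, 0.0]
wrist_force: [-0.6, 0.5, -0.7]
finger_gap: 0.0869
gripper_force: 0.0
```

```bash
python3 -c "
from h import *
go(.461,-.1525,.042,98.35)"
```

```text
t 26.63 pos [ 461.5 -153.5  110.8] yaw 98.4 tilt 0.03 F [-0.6  0.5 -0.7] gap 0.0869 xyz [ 0.0011 -0.0004  0.0688] rotvec [0. 0. 0.]
```

move_arm(
  targets=[
    {"x":0.001,"y":0,"z":0.02,"wx":0,"wy":0,"wz":0},
    {"x":0.001,"y":0,"z":0.04,"wx":0,"wy":0,"wz":0},
    {"x":0.001,"y":0,"z":0.055,"wx":0,"wy":0,"wz":0},
    {"x":0.001,"y":0,"z":0.064,"wx":0,"wy":0,"wz":0},
    {"x":0.001,"y":0,"z":0.068,"wx":0,"wy":0,"wz":0},
    {"x":0.001,"y":0,"z":0.068,"wx":0,"wy":0,"wz":0},
    {"x":0.001,"y":0,"z":0.068,"wx":0,"wy":0,"wz":0},
    {"x":0.001,"y":0,"z":0.068,"wx":0,"wy":0,"wz":0},
  ],
)

```text
time: 27.3
position: [0.4616, -0.1527, 0.0434]
tool_rot: [0.001, 0.654, 0.757, 0.0]
wrist_force: [0.3, -0.4, -0.2]
finger_gap: 0.0867
gripper_force: 0.0
```

move_arm(
  targets=[
    {"x":0,"y":0,"z":0,"wx":0,"wy":0,"wz":0},
    {"x":0,"y":0,"z":0,"wx":0,"wy":0,"wz":0},
    {"x":0,"y":0,"z":0,"wx":0,"wy":0,"wz":0},
    {"x":0,"y":0,"z":0,"wx":0,"wy":0,"wz":0},
    {"x":0,"y":0,"z":0,"wx":0,"wy":0,"wz":0},
    {"x":0,"y":0,"z":0,"wx":0,"wy":0,"wz":0},
    {"x":0,"y":0,"z":0,"wx":0,"wy":0,"wz":0},
    {"x":0,"y":0,"z":0,"wx":0,"wy":0,"wz":0},
  ],
  gripper=0.03,
  force=30,
)

```text
time: 27.97
position: [0.4609, -0.1522, 0.0424]
tool_rot: [-0.0, 0.654, 0.757, -0.0]
wrist_force: [0.4, -0.9, 0.7]
finger_gap: 0.0483
gripper_force: 30.0
```

```bash
python3 -c "
from h import *
go(.5236,-.357,.27,68.9)"
```

```text
t 27.97 pos [ 460.9 -152.2   42.4] yaw 98.4 tilt 0.01 F [ 0.4 -0.9  0.7] gap 0.0483 xyz [-0.2117  0.0322 -0.2276] rotvec [-0.    -0.     0.514]
```

move_arm(
  targets=[
    {"x":0,"y":0,"z":-0.008,"wx":0,"wy":0,"wz":0},
    {"x":0,"y":0,"z":-0.025,"wx":0,"wy":0,"wz":0},
    {"x":0,"y":0,"z":-0.05,"wx":0,"wy":0,"wz":0},
    {"x":0,"y":0,"z":-0.08,"wx":0,"wy":0,"wz":0},
    {"x":0,"y":0,"z":-0.11,"wx":0,"wy":0,"wz":0},
    {"x":0,"y":0,"z":-0.14,"wx":0,"wy":0,"wz":0},
    {"x":0,"y":0,"z":-0.17,"wx":0,"wy":0,"wz":0},
    {"x":0,"y":0,"z":-0.2,"wx":0,"wy":0,"wz":0},
    {"x":0,"y":0,"z":-0.22,"wx":0,"wy":0,"wz":0},
    {"x":0,"y":0,"z":-0.228,"wx":0,"wy":0,"wz":0},
    {"x":0,"y":0,"z":-0.228,"wx":0,"wy":0,"wz":0},
    {"x":0,"y":0,"z":-0.228,"wx":0,"wy":0,"wz":0},
  ],
)

```text
time: 28.97
position: [0.4601, -0.1517, 0.2698]
tool_rot: [-0.001, 0.654, 0.757, -0.0]
wrist_force: [-0.1, -0.2, -2.4]
finger_gap: 0.0486
gripper_force: 30.0
```

move_arm(
  targets=[
    {"x":-0.01,"y":0.0015,"z":0,"wx":0,"wy":0,"wz":0.024},
    {"x":-0.03,"y":0.0046,"z":0,"wx":0,"wy":0,"wz":0.073},
    {"x":-0.055,"y":0.0084,"z":0,"wx":0,"wy":0,"wz":0.134},
    {"x":-0.08,"y":0.0122,"z":0,"wx":0,"wy":0,"wz":0.194},
    {"x":-0.105,"y":0.016,"z":0,"wx":0,"wy":0,"wz":0.255},
    {"x":-0.13,"y":0.0198,"z":0,"wx":0,"wy":0,"wz":0.316},
    {"x":-0.155,"y":0.0236,"z":0,"wx":0,"wy":0,"wz":0.376},
    {"x":-0.18,"y":0.0274,"z":0,"wx":0,"wy":0,"wz":0.437},
    {"x":-0.2,"y":0.0304,"z":0,"wx":0,"wy":0,"wz":0.486},
    {"x":-0.212,"y":0.0322,"z":0,"wx":0,"wy":0,"wz":0.514},
    {"x":-0.212,"y":0.0322,"z":0,"wx":0,"wy":0,"wz":0.514},
    {"x":-0.212,"y":0.0322,"z":0,"wx":0,"wy":0,"wz":0.514},
  ],
)

```text
time: 29.97
position: [0.5228, -0.3569, 0.2684]
tool_rot: [-0.002, 0.825, 0.566, -0.0]
wrist_force: [-1.0, 0.5, -2.3]
finger_gap: 0.0486
gripper_force: 30.0
```

```bash
python3 -c "
from h import *
go(.5236,-.357,.235,68.9)
s=ctrl.camera('scene');t=ctrl.camera('top')
go(.5236,-.357,.235,68.9)
out=[]
for p,(x,y) in((t,(390,130)),(s,(40,75))): out.append(cv2.resize(p['frame'][y:y+180,x:x+130],None,fx=3,fy=3,interpolation=cv2.INTER_CUBIC))
cv2.imwrite('pics/m8.png',np.hstack(out)[...,::-1])
"
```

```text
t 29.97 pos [ 522.8 -356.9  268.4] yaw 68.9 tilt 0.26 F [-1.   0.5 -2.3] gap 0.0486 xyz [0.0002 0.0009 0.0334] rotvec [-0.004 -0.002 -0.   ]
t 30.07 pos [ 522.9 -355.7  269.4] yaw 69.0 tilt 0.2 F [ 0.5  0.4 -3.1] gap 0.0488 xyz [-0.001   0.0012  0.0344] rotvec [-0.003 -0.002  0.001]
```

View pics/m8.png

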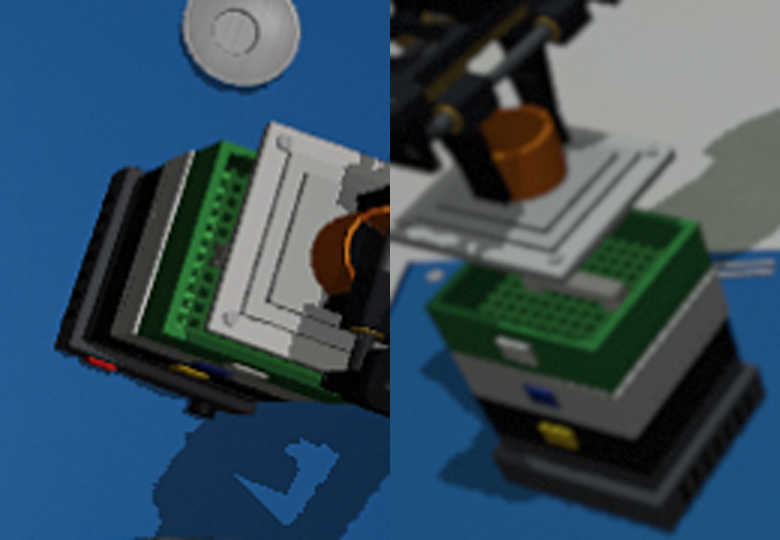

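move_arm(
  targets=[
    {"x":0,"y":0.0005,"z":0.01,"wx":0,"wy":0,"wz":0},
    {"x":0,"y":0.0005,"z":0.02,"wx":0,"wy":0,"wz":0},
    {"x":0,"y":0.0005,"z":0.03,"wx":0,"wy":0,"wz":0},
    {"x":0,"y":0.0005,"z":0.037,"wx":0,"wy":0,"wz":0},
    {"x":0,"y":0.0005,"z":0.041,"wx":0,"wy":0,"wz":0},
    {"x":0,"y":0.0005,"z":0.041,"wx":0,"wy":0,"wz":0},
    {"x":0,"y":0.0005,"z":0.041,"wx":0,"wy":0,"wz":0},
    {"x":0,"y":0.0005,"z":0.041,"wx":0,"wy":0,"wz":0},
  ],
)

```text
time: 30.73
position: [0.5244, -0.3578, 0.2298]
tool_rot: [0.0, 0.825, 0.566, 0.0]
wrist_force: [0.3, 0.3, -2.0]
finger_gap: 0.0482
gripper_force: 30.0
```

```bash
python3 -c "
from h import *
go(.5236,-.357,.2164,68.9)"
```

```text
t 30.73 pos [ 524.4 -357.8  229.8] yaw 68.9 tilt 0.05 F [ 0.3  0.3 -2. ] gap 0.0482 xyz [ 0.0005 -0.0011  0.0134] rotvec [0.001 0.    0.   ]
```

move_arm(
  targets=[
    {"x":0.0004,"y":-0.0005,"z":0.002,"wx":0,"wy":0,"wz":0},
    {"x":0.0004,"y":-0.0005,"z":0.004,"wx":0,"wy":0,"wz":0},
    {"x":0.0004,"y":-0.0005,"z":0.006,"wx":0,"wy":0,"wz":0},
    {"x":0.0004,"y":-0.0005,"z":0.008,"wx":0,"wy":0,"wz":0},
    {"x":0.0004,"y":-0.0005,"z":0.01,"wx":0,"wy":0,"wz":0},
    {"x":0.0004,"y":-0.0005,"z":0.0115,"wx":0,"wy":0,"wz":0},
    {"x":0.0004,"y":-0.0005,"z":0.013,"wx":0,"wy":0,"wz":0},
    {"x":0.0004,"y":-0.0005,"z":0.0138,"wx":0,"wy":0,"wz":0},
    {"x":0.0004,"y":-0.0005,"z":0.0138,"wx":0,"wy":0,"wz":0},
    {"x":0.0004,"y":-0.0005,"z":0.0138,"wx":0,"wy":0,"wz":0},
  ],
)

```text
time: 31.57
position: [0.5238, -0.3569, 0.2164]
tool_rot: [0.0, 0.825, 0.566, -0.0]
wrist_force: [-1.8, 2.7, 3.9]
finger_gap: 0.0485
gripper_force: 30.0
```

```bash
python3 -c "
from h import *
go(.5236,-.357,.2164,68.9)"
```

```text
t 31.57 pos [ 523.8 -356.9  216.4] yaw 68.9 tilt 0.02 F [-1.8  2.7  3.9] gap 0.0485 xyz [-0.0001 -0.0002  0.    ] rotvec [0. 0. 0.]
```

Seated at the expected height; release and back off straight up.

move_arm(
  targets=[
    {"x":0,"y":0,"z":0,"wx":0,"wy":0,"wz":0},
    {"x":0,"y":0,"z":0,"wx":0,"wy":0,"wz":0},
    {"x":0,"y":0,"z":0,"wx":0,"wy":0,"wz":0},
    {"x":0,"y":0,"z":0,"wx":0,"wy":0,"wz":0},
    {"x":0,"y":0,"z":0,"wx":0,"wy":0,"wz":0},
    {"x":0,"y":0,"z":-0.02,"wx":0,"wy":0,"wz":0},
    {"x":0,"y":0,"z":-0.05,"wx":0,"wy":0,"wz":0},
    {"x":0,"y":0,"z":-0.08,"wx":0,"wy":0,"wz":0},
    {"x":0,"y":0,"z":-0.1,"wx":0,"wy":0,"wz":0},
    {"x":0,"y":0,"z":-0.1,"wx":0,"wy":0,"wz":0},
    {"x":0,"y":0,"z":-0.1,"wx":0,"wy":0,"wz":0},
  ],
  gripper=0.085,
)

```text
time: 32.48
position: [0.5243, -0.3574, 0.3169]
tool_rot: [0.002, 0.825, 0.566, 0.0]
wrist_force: [-0.5, -0.4, -0.0]
finger_gap: 0.0847
gripper_force: 0.0
```

```bash
python3 -c "
from h import *
s=ctrl.camera('scene');t=ctrl.camera('top')
go(.5236,-.357,.2164,68.9)
out=[]
for p,(x,y) in((t,(390,130)),(s,(40,75))): out.append(cv2.resize(p['frame'][y:y+180,x:x+130],None,fx=3,fy=3,interpolation=cv2.INTER_CUBIC))
cv2.imwrite('pics/m9.png',np.hstack(out)[...,::-1])
"
```

```text
t 32.58 pos [ 523.2 -356.3  314.1] yaw 68.9 tilt 0.16 F [-0.6  0.2  0. ] gap 0.0847 xyz [-0.0006  0.0009  0.0977] rotvec [-0.003 -0.001  0.   ]
```

View pics/m9.png

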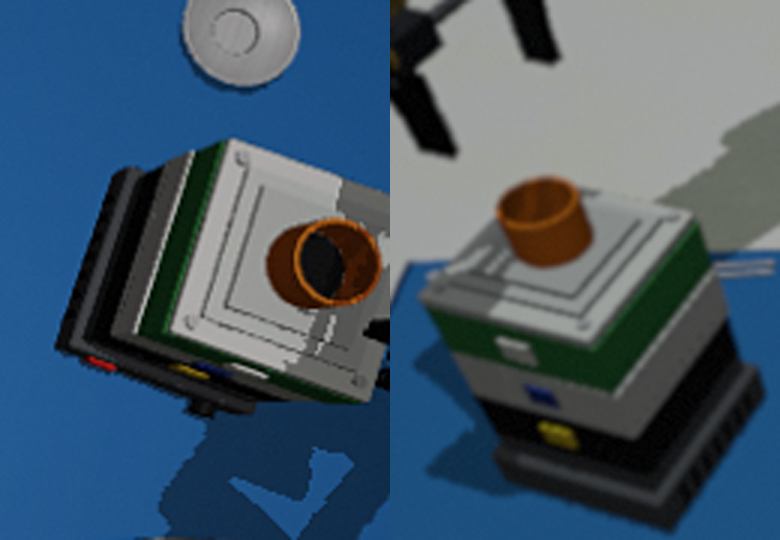

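The picture shows the hood flush and level on the green module, with the stack straight and the fingers clear above it.

```bash
python3 -c "
from cell import ctrl
print(ctrl.close_job())"
```

```text
the job is handed in; nothing more can be done
None
```

The fume extractor is back together in the required order. Camera views and TCP heights show each piece level and fully down, and the stack is released. I moved neither the phone nor the flux jar, and the job was handed in at about 33 s; no verdict came back.

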